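# Get the solder reel out from behind the bottles and load it on its stand

### The arm

A 7-joint arm with a two-finger parallel gripper is mounted at the origin on the work surface. World frame = base frame: x ahead of the robot, y to its left, z up, the work surface at z = 0. Lengths are in m, angles in rad, forces in N, time in s.
With the tool pointing down it reaches from about 0.35 to 0.9 m from the base axis. Payload 19.9 kg.
Tool frame: the origin (TCP) lies at the very end of the fingers, on their centre line; the grasp point (between the pads) lies 19 mm behind it (hold_point_z is the distance from the TCP to the grasp point, in m); z points along the fingers, y is the line along which they close (so a half turn about z gives the same grasp; the last joint's range is limited). The gripper opens to 85 mm and grips with 20 to 120 N. Pads are 22 mm wide; open, the fingers measure 114 mm over their backs; the gripper's body (76 mm by 85 mm) begins 54 mm behind the grasp point. The pads swing forward as they close: fully open they stand 13 mm farther back than shut.
Start: joints at [1.111, 0.417, -0.01, 1.614, 0.005, 1.111, -0.053], TCP at [0.254, -0.571, 0.199] pointing down, gripper open.
Joint ranges: [-2.81, 2.81], [-0.39, 2.02], [-1.27, 1.25], [0.06, 2.57], [-1.19, 4.33], [0.19, 2], [-2.82, 2.82]. Speed limits (rad/s): [1.89, 1.89, 2.39, 2.39, 3.01, 3.01, 3.01].

### API

Orientations are given as a rotation vector (axis times angle).
In Python, from station import get_state, camera, sign_off, hold_point_z gives the robot as it stands.
- The arm moves only by the shell command python3 -m jog 'ROWS' [FORCE]. ROWS is JSON, a list of rows, each a list of 7 numbers: the shift along the world's x, y, z in m, then the turn, a rotation vector about the world's x, y, z in degrees, then the closure, from -1 (fully open) to 1 (shut). A call has exactly 10 rows; each row shifts and turns the commanded pose from where the row before left it; what a row does not reach is not made up. A row lasts 1/12 s, in which the tool goes at most 41.7 mm and 7.16 degrees, less where a joint would pass 70% of its speed; a pose out of reach is approached as far as the arm can. A call with a gripper value outside its range is refused whole. The fingers move at their own pace and stop on an object; FORCE is the grip in N (left out, the last holds). Time passes only in rows, so rows that do not move let the fingers close, or fill a call up. It gives the time, the measured TCP pose, the force, the opening and the grip force at its end, in the units of the state.
- get_state(): the state, without advancing time (a new reading comes with each control period).
- camera(name): name is "side" or "top"; returns a dict with "pixels" (480x640x3 uint8, red, green, blue), "depth" (480x640 float32, m along the optical axis (not along the pixel's ray), 0 where there is no reading), "K" (3x3 intrinsics, pixels), "extrinsics" (4x4, takes a point from world to camera coordinates). Camera axes: x right, y down, z forward; pixel columns grow to the right and rows downward; lengths in m; the calibration is good to about 2 mm. A picture is of the moment at which its call begins.
- sign_off(): hands the job in; it is judged then, once.
The state is a dict: "clock": time; "q": joint angles; "qd": joint speeds; "effort": joint torques, N m; "ee_pos": TCP position; "ee_rot": TCP orientation; "ft_force": force on the tool from outside, world axes, zero at the start; "ft_torque": the same for the moment, N m; "grip_width": finger opening in m; "gripper_force": force on a finger pad.
Only numpy, scipy, OpenCV 4.12 (cv2) and the standard library are available. Lean on these libraries where they do the work, as an engineer would, in place of code of your own. Each camera call takes 0.05 s, during which the arm holds its last target. There are 200 camera calls.

### The job

The reel of solder stands at the back of the metal tray, hemmed in by the spray can, the solvent dispenser and the jar: first clear all three to the side and stand them upright on the grey mat, then lift out the reel and fit it fully down over the spindle of the solder stand. Only then put the three back in the tray, each upright on the same pad it came from. Set everything down gently without dropping or tipping it, and leave the tip-cleaner tin, the board holder and the desoldering pump where they are.

Things in the scene. Friction and masses are not known exactly. Their poses are not given: they have to be found in the camera images.
- tray: Fixed aluminium tray, 165 (its x) x 190 (its y) mm, lip 10 mm high, floor top 4 mm above the bench. Origin: centre of underside; -x is its front (robot) side. Four dark round pads, 54 mm across, flush with the floor, at (x, y) mm: (20, 0) back, where the reel starts; (20, 58) left; (20, -58) right; (-38, 0) front. Can, dispenser and jar start one each on the last three, in changing order.
- mat: Fixed plain grey silicone mat lying on the bench to one side of the tray (left or right, it changes), 280 (its x) x 170 (its y) mm, 3 mm thick. Origin: centre of the underside. The side area for the three cleared things: each thing's centre must be over it.
- stand: Fixed solder reel stand on the other side of the tray: square grey base 96 x 96 mm, its top 10 mm above the bench; in its middle an upright steel spindle 7 mm thick, tapered over its last 8 mm, tip 66 mm above the bench. A wire guide (post with eyelet, 62 mm above the bench) stands at the base's corner (40, 40) mm. Origin: centre of the underside, on the spindle's axis.
- solder_reel: Loose plastic reel wound with solder wire, 140 g (may vary by 30 %), standing on a flange with its axis upright: 52 mm across, 42 mm high, with a 22 mm bore right through. Origin: centre of the underside; z along the axis.
- spray_can: Loose aerosol can, about 220 g (may vary by 30 %): straight metal body 52 mm across up to 96 mm high, then a domed shoulder and a narrow white cap 34 mm across, 130 mm high in all. Best gripped by the body, about 85 mm up. Origin: centre of the underside; z up.
- dispenser: Loose solvent dispenser, about 240 g (may vary by 30 %): straight white plastic bottle 53 mm across up to 86 mm high, then a short neck carrying a round steel dish 46 mm across with a plunger in its middle, 118 mm high in all. Best gripped by the bottle, about 76 mm up. Origin: centre of the underside; z up.
- jar: Loose tall amber glass jar, about 260 g (may vary by 30 %), 50 mm across with a wide flat black ribbed screw lid 54 mm across from 86 mm up to the top at 122 mm. Best gripped by the lid, about 104 mm up. Origin: centre of the underside; z up.
- tip_tin: Bystander, not to be moved: loose round steel tin of brass wool, 69 mm across, 46 mm high, beyond the solder stand. Origin: centre of the underside.
- board_holder: Bystander, not to be moved: green circuit board in a low aluminium holder, 100 x 80 mm, 28 mm high, on the bench beyond the tray. Origin: centre of the underside.
- desolder_pump: Bystander, not to be moved: desoldering pump (a brass-coloured tube 188 mm long, 21 mm thick) lying on the bench beyond the tray. Origin: middle of its underside, x along it.

How it is judged:
On the way, in this order (a step that is already met when the one before it is completed fails the run):
1. the spray can, the dispenser and the jar all stand upright and released on the grey mat (x of spray_can in the frame of mat between -0.14 and 0.14 m and y of spray_can in the frame of mat between -0.085 and 0.085 m and z of each of spray_can, dispenser, jar in the frame of mat below 0.008 m and angle between each of spray_can, dispenser, jar's own z axis and vertical below 0.12 rad and contact force between each of spray_can, dispenser, jar and the fingers below 0.3 N and x of dispenser in the frame of mat between -0.14 and 0.14 m and y of dispenser in the frame of mat between -0.085 and 0.085 m and x of jar in the frame of mat between -0.14 and 0.14 m and y of jar in the frame of mat between -0.085 and 0.085 m), for 0.2 s.
2. the solder reel sits released and fully down over the stand's spindle, with the three others still on the mat (all of step 1 and horizontal distance between solder_reel and stand below 0.01 m and z of solder_reel in the frame of stand below 0.014 m and angle between solder_reel's own z axis and vertical below 0.1 rad and contact force between solder_reel and the fingers below 0.3 N), for 0.2 s.
At the end, for the whole second after the job is handed in: The reel sits flat on the stand's base (within 4 mm of it) with the spindle through its bore, within 10 mm of the stand's centre; the can, dispenser and jar each stand upright in the tray within 15 mm of where they stood at the start; all released and at rest (horizontal distance between solder_reel and stand below 0.01 m and z of solder_reel in the frame of stand below 0.014 m and angle between each of solder_reel, spray_can, dispenser, jar's own z axis and vertical below 0.1 rad and contact force between solder_reel and the fingers below 0.3 N and linear speed of each of spray_can, dispenser, jar, solder_reel below 0.02 m/s and distance of each of spray_can, dispenser, jar from where it was at the start of the episode below 0.015 m); the robot touches nothing.
It fails at once if the can, dispenser, jar or reel was tipped over (more than 30 degrees) (angle between any of spray_can, dispenser, jar, solder_reel's own z axis and vertical above 0.52 rad).
It fails at once if the can, dispenser, jar or reel was dropped or knocked (faster than 0.5 m/s while not held) ((linear speed of spray_can above 0.5 m/s and contact force between spray_can and the fingers below 0.05 N) or (linear speed of dispenser above 0.5 m/s and contact force between dispenser and the fingers below 0.05 N) or (linear speed of jar above 0.5 m/s and contact force between jar and the fingers below 0.05 N) or (linear speed of solder_reel above 0.5 m/s and contact force between solder_reel and the fingers below 0.05 N)).
It fails at once if the tip-cleaner tin, board holder or desoldering pump was moved (more than 15 mm) (distance of any of tip_tin, board_holder, desolder_pump from where it was at the start of the episode above 0.015 m).
It also fails if it takes over 144 s, if anything falls off the work surface, if the arm or the gripper's body presses on something with over 40 N, if the wrist force passes 120 N, or if a joint passes its speed limit or range.

## Working session

There is one attempt and no reset: what is moved stays moved. The work goes in short steps, Python scripts to look and compute and a shell command to move; the robot and the scene stay as the last step left them, time stands still between calls to the robot, and variables do not carry over. Pictures are saved under pics/ and viewed, at most 16 in all, crops included, and the job is handed in when it is done.

```bash
mkdir -p pics; ls
cat > h.py <<'E'
import numpy as np, cv2
from station import get_state, camera
def save(n,f):
    c=camera(n); cv2.imwrite(f,c["pixels"][:,:,::-1]); np.savez(f[:-4]+'.npz',**c); return c
def cloud(c):
    K=c["K"];E=c["extrinsics"];d=c["depth"];v,u=np.mgrid[:480,:640]
    P=np.stack([(u-K[0,2])/K[0,0]*d,(v-K[1,2])/K[1,1]*d,d],-1)
    return (P-E[:3,3])@E[:3,:3]   # R^T (p-t)
def plane(c,uv,z):
    K=c["K"];E=c["extrinsics"];R=E[:3,:3];o=-R.T@E[:3,3]
    r=R.T@np.linalg.solve(K,[uv[0],uv[1],1.]);return o+r*(z-o[2])/r[2]
E
python3 - <<'E'
from h import *
import station
print(station.hold_point_z, get_state())
for n in("top","side"):
    c=save(n,f"pics/{n}0.png");print(n,c["K"],c["extrinsics"],(c["depth"]>0).mean())
E
```

```text
pics
0.0187 {'clock': 0.0, 'q': array([ 1.11051959,  0.41795584, -0.01031366,  1.61416264,  0.00470436,
        1.1106901 , -0.05300824]), 'qd': array([ 0.00068743, -0.00023867,  0.0019404 ,  0.00051767, -0.0007997 ,
        0.00105   ,  0.00044314]), 'effort': array([ 6.68894372e-04, -8.64433336e+01,  6.79375604e-01, -4.34899914e+01,
        1.91043899e-02,  7.37491529e-03, -3.11689882e-05]), 'ee_pos': array([ 0.25399149, -0.57065094,  0.19867641]), 'ee_rot': array([-3.07185168e+00, -6.52796724e-01,  5.25575670e-04]), 'ft_force': array([0.34862599, 0.39640726, 0.24974724]), 'ft_torque': array([-0.03136367,  0.02017587, -0.00148283]), 'gripper_force': 0.0, 'grip_width': 0.08528323695725326}
top [[579.22624124   0.         325.22433113]
 [  0.         579.22624124 245.00395583]
 [  0.           0.           1.        ]] [[ 0.00371475 -0.99993616 -0.01067141  0.00983069]
 [-0.99852694 -0.00313143 -0.05416782  0.61273471]
 [ 0.05413094  0.01085691 -0.99847482  1.02320464]
 [ 0.          0.          0.          1.        ]] 0.996162109375
side [[450.0637664    0.         318.06143914]
 [  0.         450.0637664  242.16247163]
 [  0.           0.           1.        ]] [[-0.89363176 -0.44861313  0.01298184  0.5624031 ]
 [-0.27367964  0.5217852  -0.80798494  0.19739051]
 [ 0.35569892 -0.72559387 -0.58906011  0.6259244 ]
 [ 0.          0.          0.          1.        ]] 0.9959798177083333
```

View pics/top0.png

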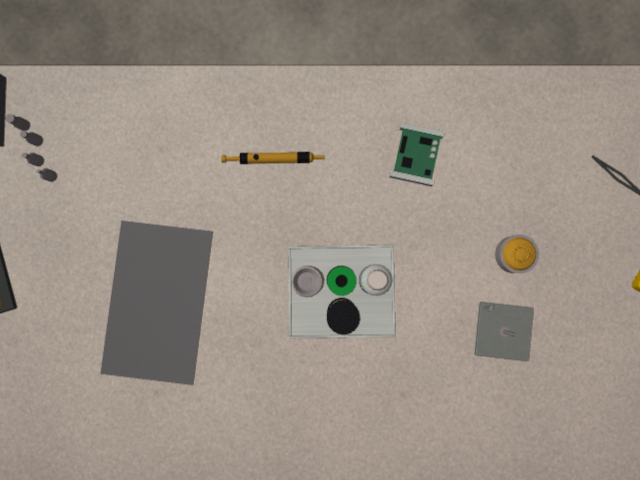

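View pics/side0.png

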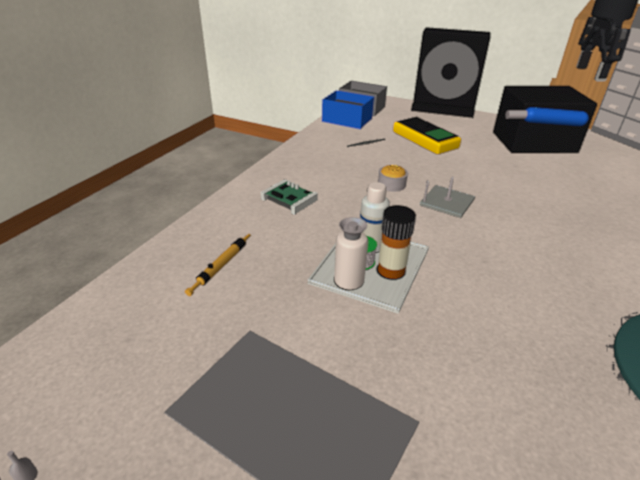

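The top view shows the dispenser at (307,281), reel at (341,280), can at (376,279), jar at (343,316), mat centred near (157,302) and stand near (503,332). The side view agrees: dispenser nearest the mat, jar at the front, can on the stand side.

```bash
cat > m.py <<'E'
from h import *
T=dict(np.load('pics/top0.npz'));S=dict(np.load('pics/side0.npz'))
ct,cs=cloud(T),cloud(S)
def circ(P):
    (x,y),r=cv2.minEnclosingCircle(P[:,:2].astype(np.float32)); return np.round([x,y,r],4)
def rect(P):
    return cv2.minAreaRect(P[:,:2].astype(np.float32)*1000)
px=T["pixels"].astype(int);Z=ct[...,2]
bench=np.median(Z[400:470,250:600]);print('bench z top',bench,'side',np.median(cs[300:330,200:330,2]))
def box(c,u0,u1,v0,v1):
    m=np.zeros(Z.shape,bool);m[v0:v1,u0:u1]=1;return m
# mat, tray (top view, by colour)
m=(px.max(2)<95)&(px.max(2)-px.min(2)<18)&box(T,90,225,210,395);m=cv2.morphologyEx(m.astype(np.uint8),cv2.MORPH_OPEN,np.ones((5,5)))>0
print('mat',rect(ct[m]),np.median(Z[m]))
m=box(T,280,405,235,345)&(Z>0.0065)&(Z<0.016);print('tray lip',rect(ct[m]),np.median(Z[m]))
m=box(T,465,545,295,370)&(Z>0.006)&(Z<0.02);print('stand',rect(ct[m]),np.median(Z[m]))
m=box(T,465,545,295,370)&(Z>0.03);print('posts',np.round(ct[m],3)[:20], m.sum())
for n,b,zl in(('disp',(287,325,262,300),.1),('reel',(325,359,263,297),.03),('can',(359,395,262,298),.12),('jar',(323,364,296,338),.11),('tin',(494,540,234,275),.035)):
    m=box(T,*b)&(Z>zl);P=ct[m];print(n,circ(P),P[:,:2].mean(0).round(4),np.percentile(P[:,2],[5,50,99]).round(4),m.sum())
# side view: bodies in height bands
for n,b,zl,zh in(('disp',(330,370,218,290),.02,.08),('disp top',(330,370,218,290),.105,.12),('jar lid',(378,418,203,285),.09,.118),('can',(357,392,180,250),.1,.13),('spindle',(440,460,172,200),.02,.08)):
    m=box(S,*b)&(cs[...,2]>zl)&(cs[...,2]<zh);P=cs[m]
    if len(P):A=np.c_[2*P[:,:2],np.ones(len(P))];s=np.linalg.lstsq(A,(P[:,:2]**2).sum(1),rcond=None)[0];print('side',n,s[:2].round(4),np.sqrt(s[2]+s[:2]@s[:2]).round(4),P[:,2].max().round(4),np.median(P[:,:2],0).round(4),len(P))
E
python3 m.py
```

```text
bench z top 0.00038637511325007533 side 0.00010030008262499571
mat ((457.8151550292969, 207.20204162597656), (175.50914001464844, 422.7892761230469), 2.9710264205932617) 0.002745490046087044
tray lip ((528.912353515625, -21.276046752929688), (165.4505615234375, 196.8350372314453), 0.41526809334754944) 0.00857379406242857
stand ((453.0603332519531, -310.26214599609375), (117.45191955566406, 142.5310821533203), 0.12340477854013443) 0.010506457401312912
posts [[ 5.560e-01  1.000e-03  1.055e+00]
 [ 5.560e-01  1.000e-03  1.055e+00]
 [ 5.560e-01  1.000e-03  1.055e+00]
 [ 5.560e-01  1.000e-03  1.055e+00]
 [ 5.560e-01  1.000e-03  1.055e+00]
 [ 5.070e-01 -2.760e-01  4.900e-02]
 [ 5.070e-01 -2.760e-01  5.800e-02]
 [ 5.070e-01 -2.770e-01  5.800e-02]
 [ 5.040e-01 -2.700e-01  3.200e-02]
 [ 5.040e-01 -2.720e-01  3.400e-02]
 [ 5.040e-01 -2.720e-01  4.100e-02]
 [ 5.050e-01 -2.710e-01  5.000e-02]
 [ 5.050e-01 -2.730e-01  4.900e-02]
 [ 5.050e-01 -2.740e-01  5.000e-02]
 [ 5.560e-01  1.000e-03  1.055e+00]
 [ 5.050e-01 -2.750e-01  6.200e-02]
 [ 5.050e-01 -2.760e-01  6.200e-02]
 [ 5.020e-01 -2.710e-01  3.000e-02]
 [ 5.020e-01 -2.710e-01  3.800e-02]
 [ 5.030e-01 -2.710e-01  4.300e-02]] 83
disp [0.5494 0.0316 0.0319] [0.5479 0.0408] [0.1115 0.1168 0.1254] 629
reel [ 0.5486 -0.0171  0.0258] [ 0.5486 -0.0168] [0.0429 0.0462 1.0549] 576
can [ 0.5531 -0.0445  0.0453] [ 0.5511 -0.0717] [0.1289 0.1336 1.0549] 362
jar [ 0.5114 -0.014   0.0474] [ 0.4913 -0.0182] [0.1231 0.1259 0.1306] 913
tin [ 0.5811 -0.1803  0.1827] [ 0.5966 -0.3235] [0.0356 0.0417 1.0549] 972
side disp [0.5612 0.0134] 0.0544 0.0799 [0.5396 0.0621] 1020
side disp top [0.5481 0.0407] 0.0166 0.12 [0.5456 0.0434] 325
side jar lid [ 0.4958 -0.036 ] 0.0438 0.118 [0.4893 0.0035] 541
side can [ 0.5469 -0.0127] 0.0482 0.13 [ 0.5359 -0.0487] 789
side spindle [ 0.4589 -0.3062] 0.0028 0.065 [ 0.4584 -0.3063] 60
```

```bash
cat > m2.py <<'E'
from h import *
T=dict(np.load('pics/top0.npz'));S=dict(np.load('pics/side0.npz'))
ct,cs=cloud(T),cloud(S)
Z=ct[...,2]
hsv=cv2.cvtColor(T["pixels"],cv2.COLOR_RGB2HSV).astype(int);h,s,v=hsv[...,0],hsv[...,1],hsv[...,2]
def box(u0,u1,v0,v1):
    m=np.zeros((480,640),bool);m[v0:v1,u0:u1]=1;return m
def big(m,hull=True,k=3):
    m=cv2.morphologyEx(m.astype(np.uint8),cv2.MORPH_OPEN,np.ones((k,k)))
    c=max(cv2.findContours(m,cv2.RETR_EXTERNAL,cv2.CHAIN_APPROX_NONE)[0],key=cv2.contourArea);return cv2.convexHull(c) if hull else c
def proj(c,z,cam=T): return np.array([plane(cam,p[0],z)[:2] for p in c],np.float32)*1000
def rr(n,m,z,k=3):
    c=big(m,k=k);print(n,np.round(np.concatenate([np.ravel(x) for x in cv2.minAreaRect(proj(c,z))]),1))
def cc(n,m,z):
    c=proj(big(m),z);(x,y),r=cv2.minEnclosingCircle(c);e=cv2.fitEllipse(c);print(n,np.round([x,y,r],1),'ell',np.round(e[0],1),np.round(e[1],1))
rr('mat',box(90,225,210,395)&(v<100)&(s<50),.003,5)
rr('stand',box(465,545,293,370)&((h>35)&(h<110)),.010)
pt=T["pixels"].astype(int)
rr('tray',box(280,405,235,345)&((pt[...,0]-pt[...,2]<8)|(Z>.02)),.010)
zok=(Z<.2)
cc('disp top',box(287,326,262,300)&zok&(Z>.095),.110)
cc('reel',box(324,359,262,297)&(h>40)&(h<80)&(s>120),.042)
cc('jar',box(323,364,296,338)&(v<60),.122)
cc('can cap',box(355,395,262,298)&(Z>.115)&zok,.13)
for n,b,lo,hi in(('disp',(287,326,262,300),.095,.13),('reel',(324,359,262,297),.035,.06),('jar',(323,364,296,338),.11,.14),('can',(360,395,262,298),.115,.15),('tray floor',(290,395,247,262),0,.02),('stand',(480,528,310,355),.005,.02),('mat',(120,190,240,370),-.01,.02)):
    m=box(*b)&(Z>lo)&(Z<hi);print(n,'top z med',np.median(Z[m]).round(4),ct[m][:,:2].mean(0).round(4))
for n,b in(('tray',(290,395,247,262)),):pass
E
python3 m2.py
python3 - <<'E'
import cv2
t=cv2.imread('pics/top0.png');s=cv2.imread('pics/side0.png')
a=cv2.resize(t[235:370,270:550],None,fx=2.8,fy=2.8);b=cv2.resize(s[165:310,305:485],(0,0),fx=2,fy=2)
import numpy as np
o=np.zeros((a.shape[0]+0,800,3),np.uint8);o[:, :a.shape[1]]=a
cv2.imwrite('pics/c1.png',o)
cv2.imwrite('pics/c2.png',cv2.resize(s[165:310,305:485],None,fx=4,fy=4))
E
```

```text
mat [509.1 317.6 168.  276.9  83.5]
stand [ 468.9 -287.    28.1   77.5   54.9]
tray [ 5.306e+02 -1.660e+01  1.615e+02  1.870e+02  4.000e-01]
disp top [548.   40.5  23.9] ell [547.7  40.5] [46.7 47.2]
reel [549.7 -16.4  25.3] ell [549.7 -16.3] [49.8 50.6]
jar [493.7 -18.   28.3] ell [493.2 -17.3] [51.5 57.3]
can cap [551.1 -72.8  17. ] ell [551.  -72.9] [33.3 33.8]
disp top z med 0.1163 [0.5479 0.0403]
reel top z med 0.0462 [ 0.5485 -0.0171]
jar top z med 0.1259 [ 0.4908 -0.0184]
can top z med 0.1335 [ 0.551  -0.0727]
tray floor top z med 0.0045 [ 0.5971 -0.0181]
stand top z med 0.0105 [ 0.4585 -0.3067]
mat top z med 0.0027 [0.5045 0.3216]
```

View pics/c1.png

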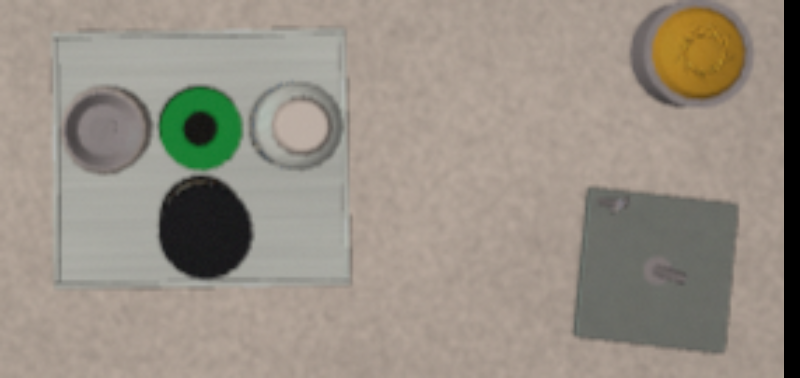

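View pics/c2.png

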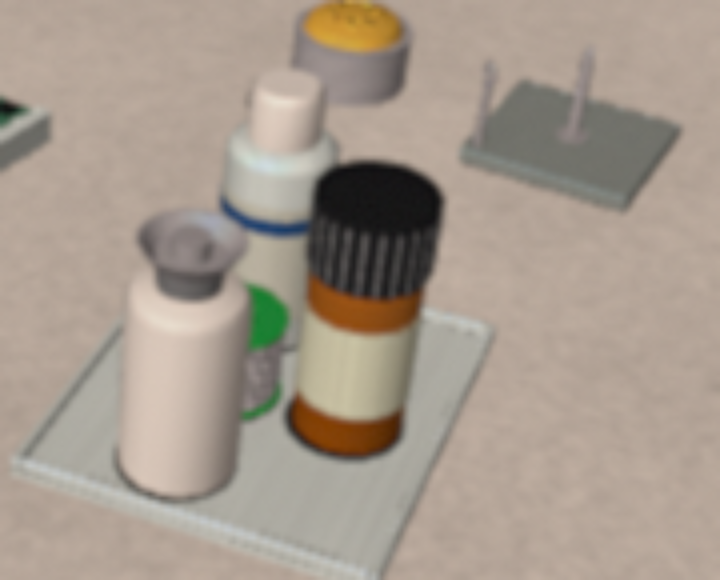

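The crops show the guide post at the base's back-left corner, the spindle base at about top px (504,331), and the four objects matching the pads. Estimates in metres:

| Thing | Position |
|---|---|
| jar | (0.4915, -0.018) |
| reel | (0.549, -0.0165) |
| dispenser | (0.548, 0.040) |
| can | (0.551, -0.073) |
| spindle | (0.4585, -0.3065) |
| mat centre | about (0.507, 0.32) |

Next I move above the jar, with the fingers closing along x.

```bash
r='x'; python3 -m jog '[[0.012,0.0277,0.0025,0,0,3.3,-1],[0.012,0.0277,0.0025,0,0,3.3,-1],[0.012,0.0277,0.0025,0,0,3.3,-1],[0.012,0.0277,0.0025,0,0,3.3,-1],[0.012,0.0277,0.0025,0,0,3.3,-1],[0.012,0.0277,0.0025,0,0,3.3,-1],[0.012,0.0277,0.0025,0,0,3.3,-1],[0.012,0.0277,0.0025,0,0,3.3,-1],[0.012,0.0277,0.0025,0,0,3.3,-1],[0.012,0.0277,0.0025,0,0,3.3,-1]]' 40
python3 -m jog '[[0.012,0.0277,0,0,0,3.3,-1],[0.012,0.0277,0,0,0,3.3,-1],[0.012,0.0277,0,0,0,3.3,-1],[0.012,0.0277,0,0,0,3.3,-1],[0.012,0.0277,0,0,0,3.3,-1],[0.012,0.0277,0,0,0,3.3,-1],[0.012,0.0277,0,0,0,3.3,-1],[0.012,0.0277,0,0,0,3.3,-1],[0.011,0.0277,0,0,0,3.3,-1],[0.011,0.0257,0,0,0,3.3,-1]]'
```

```text
clock: 0.93
ee_pos: [0.3743, -0.2925, 0.2242]
ee_rot: [-2.759, -1.503, 0.001]
ft_force: [1.1, 0.5, -0.1]
grip_width: 0.0855
gripper_force: 0.0
clock: 1.77
ee_pos: [0.4923, -0.0173, 0.2242]
ee_rot: [-2.218, -2.225, 0.0]
ft_force: [0.5, -0.1, 0.4]
grip_width: 0.0858
gripper_force: 0.0
```

```bash
python3 -m jog '[[0,0,-0.02,0,0,0,-1],[0,0,-0.02,0,0,0,-1],[0,0,-0.02,0,0,0,-1],[0,0,-0.02,0,0,0,-1],[0,0,-0.015,0,0,0,-1],[0,0,-0.015,0,0,0,-1],[0,0,-0.012,0,0,0,-1],[0,0,-0.01,0,0,0,-1],[0,0,-0.005,0,0,0,-1],[0,0,0,0,0,0,-1]]'
python3 -m jog '[[0,0,0,0,0,0,0],[0,0,0,0,0,0,0.3],[0,0,0,0,0,0,1],[0,0,0,0,0,0,1],[0,0,0,0,0,0,1],[0,0,0,0,0,0,1],[0,0,0,0,0,0,1],[0,0,0,0,0,0,1],[0,0,0,0,0,0,1],[0,0,0,0,0,0,1]]' 50
python3 - <<'E'
from h import *
c=save("side","pics/s1.png");cv2.imwrite('pics/s1c.png',cv2.resize(c["pixels"][100:310,280:480,::-1],None,fx=2.8,fy=2.8))
E
```

```text
clock: 2.6
ee_pos: [0.4917, -0.0189, 0.0865]
ee_rot: [-2.221, -2.221, 0.001]
ft_force: [-0.0, -0.9, -0.0]
grip_width: 0.0854
gripper_force: 0.0
clock: 3.43
ee_pos: [0.4929, -0.019, 0.0885]
ee_rot: [2.22, 2.22, 0.001]
ft_force: [-3.3, -0.2, 15.2]
grip_width: 0.0507
gripper_force: 49.1
```

View pics/s1c.png

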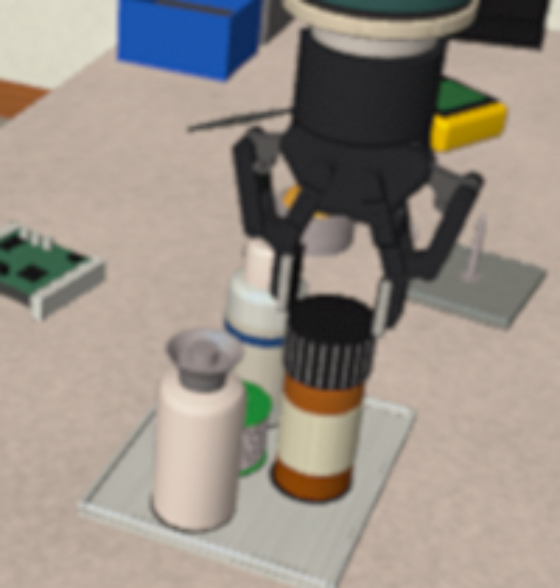

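Run:
```python
from h import *
c=dict(np.load('pics/s1.npz'));P=cloud(c)
for (u,v) in [(390,285),(390,300),(390,315),(388,325),(390,328),(390,335),(330,320),(345,350),(330,380),(280,290)]:
    print(u,v,P[100+int(v/2.8),280+int(u/2.8)].round(4))
E=c["extrinsics"]
for p in [(.465,-.019,.0885),(.465,-.019,.105),(.465,-.019,.126),(.4915,-.019,.126)]:
    q=c["K"]@(E[:3,:3]@np.array(p)+E[:3,3]);q=q[:2]/q[2];print(p,((q-[280,100])*2.8).round())
```

```text
390 285 [ 0.4605 -0.0098  0.1614]
390 300 [ 0.4598 -0.0139  0.1485]
390 315 [ 0.4583 -0.0131  0.14  ]
388 325 [ 0.4584 -0.0111  0.1336]
390 328 [ 0.4572 -0.0147  0.1299]
390 335 [ 4.959e-01 -2.121e-01  2.000e-04]
330 320 [ 0.4931 -0.0128  0.126 ]
345 350 [0.4764 0.0047 0.12  ]
330 380 [0.4833 0.0067 0.0994]
280 290 [ 0.5224 -0.0083  0.1411]
(0.465, -0.019, 0.0885) [369. 379.]
(0.465, -0.019, 0.105) [372. 356.]
(0.465, -0.019, 0.126) [377. 326.]
(0.4915, -0.019, 0.126) [334. 315.]
```

Run:
```python
from h import *
print(get_state())
c=save("side","pics/s2.png")
P=cloud(c);Z=P[...,2]
m=(np.abs(P[...,1]+.019)<.03)&(P[...,0]>.40)&(P[...,0]<.58)&(c["pixels"].max(2)<110)&(Z>.07)&(Z<.3)
m[:, :330]&=True
for x0 in np.arange(.44,.55,.01):
    k=m&(abs(P[...,0]-x0)<.005); print(round(x0,2),k.sum(),np.percentile(Z[k],[1,10]).round(3) if k.any() else '')
cv2.imwrite('pics/s2c.png',cv2.resize(c["pixels"][100:310,280:480,::-1],None,fx=2.8,fy=2.8))
```

```text
{'clock': 3.4833, 'q': array([ 0.40984015,  0.37384928, -0.5129205 ,  2.02137225,  0.25220951,
        0.80526239, -0.24969778]), 'qd': array([ 0.00132696, -0.00192463, -0.00026831, -0.00027039,  0.00072105,
       -0.00152746,  0.00010094]), 'effort': array([-1.01036313e-01, -6.11365843e+01, -6.23427853e+00, -3.15822780e+01,
        2.42260192e-01, -1.27509635e+00, -8.02429800e-03]), 'ee_pos': array([ 0.49289294, -0.01904411,  0.08851605]), 'ee_rot': array([2.22056311e+00, 2.22003431e+00, 1.20059878e-03]), 'ft_force': array([-4.0054803 , -0.87586235, 14.87756098]), 'ft_torque': array([ 0.02781129,  0.96353389, -0.05782088]), 'gripper_force': 49.12280023097992, 'grip_width': 0.0503697573606875}
0.44 218 [0.169 0.175]
0.45 275 [0.14  0.158]
0.46 758 [0.13  0.167]
0.47 638 [0.081 0.103]
0.48 380 [0.093 0.103]
0.49 369 [0.094 0.104]
0.5 381 [0.093 0.106]
0.51 376 [0.093 0.109]
0.52 481 [0.117 0.14 ]
0.53 166 [0.134 0.145]
0.54 267 [0.169 0.177]
0.55 198 [0.175 0.187]
```

View pics/s2c.png

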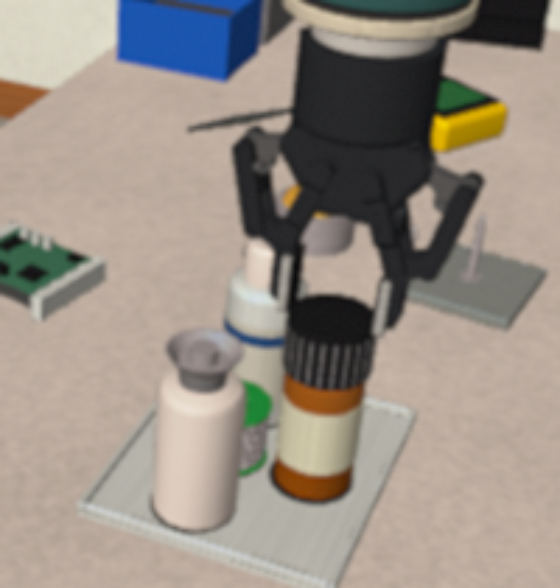

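The fingertips appear at z≈0.13, level with the lid top, although the reported TCP is 0.0885. I'll check that offset against the start picture.

Run:
```python
from h import *
for f,ctr in(('pics/side0.npz',(.254,-.571)),('pics/s2.npz',(.493,-.019))):
    c=dict(np.load(f));P=cloud(c);Z=P[...,2]
    m=(np.hypot(P[...,0]-ctr[0],P[...,1]-ctr[1])<.09)&(Z>.12)&(Z<.6)&(c["pixels"].max(2)<110)
    v,u=np.nonzero(m);print(f,m.sum())
    z=Z[m];o=np.argsort(z)
    for i in o[:120:12]:print(u[i],v[i],P[v[i],u[i]].round(3))
    print(np.histogram(z,np.arange(.12,.42,.02)))
```

```text
pics/side0.npz 2748
583 68 [ 0.268 -0.615  0.246]
579 67 [ 0.277 -0.606  0.249]
595 77 [ 0.245 -0.528  0.251]
602 78 [ 0.233 -0.52   0.253]
577 64 [ 0.283 -0.61   0.254]
582 64 [ 0.273 -0.61   0.255]
604 76 [ 0.23  -0.522  0.257]
604 75 [ 0.23  -0.526  0.258]
606 75 [ 0.227 -0.522  0.259]
585 62 [ 0.268 -0.61   0.26 ]
(array([  0,   0,   0,   0,   0,   0, 105, 196, 288, 450, 518, 388, 466,
       337]), array([0.12, 0.14, 0.16, 0.18, 0.2 , 0.22, 0.24, 0.26, 0.28, 0.3 , 0.32,
       0.34, 0.36, 0.38, 0.4 ]))
pics/s2.npz 13087
400 225 [0.481 0.007 0.12 ]
392 223 [0.493 0.009 0.121]
383 217 [0.512 0.    0.122]
402 223 [0.479 0.003 0.122]
406 224 [0.472 0.004 0.123]
398 223 [0.484 0.008 0.123]
389 220 [0.499 0.008 0.124]
393 211 [ 0.502 -0.02   0.125]
388 219 [0.502 0.007 0.125]
394 212 [ 0.5   -0.018  0.125]
(array([ 580,  139,  401,  557,  743,  995,  402,  702,  686,  113, 1014,
       1082, 1101,  714]), array([0.12, 0.14, 0.16, 0.18, 0.2 , 0.22, 0.24, 0.26, 0.28, 0.3 , 0.32,
       0.34, 0.36, 0.38, 0.4 ]))
```

At the start the open fingertips were seen at 0.246 against a reported TCP of 0.199. So the real tips sit about 34 mm above the reported TCP when shut and about 47 mm when open. The pads are squeezing the lid's top rim, so I open, drop 40 mm and re-grip.

```bash
python3 -m jog '[[0,0,0,0,0,0,0.2],[0,0,0,0,0,0,0],[0,0,0,0,0,0,-1],[0,0,0,0,0,0,-1],[0,0,0,0,0,0,-1],[0,0,0,0,0,0,-1],[0,0,0,0,0,0,-1],[0,0,-0.003,0,0,0,-1],[0,0,-0.004,0,0,0,-1],[0,0,-0.005,0,0,0,-1]]'
python3 -m jog '[[0,0,-0.007,0,0,0,-1],[0,0,-0.007,0,0,0,-1],[0,0,-0.006,0,0,0,-1],[0,0,-0.005,0,0,0,-1],[0,0,-0.003,0,0,0,-1],[0,0,0,0,0,0,-1],[0,0,0,0,0,0,0],[0,0,0,0,0,0,0.3],[0,0,0,0,0,0,1],[0,0,0,0,0,0,1]]' 50
python3 -m jog '[[0,0,0,0,0,0,1],[0,0,0,0,0,0,1],[0,0,0,0,0,0,1],[0,0,0,0,0,0,1],[0,0,0,0,0,0,1],[0,0,0,0,0,0,1],[0,0,0,0,0,0,1],[0,0,0,0,0,0,1],[0,0,0,0,0,0,1],[0,0,0,0,0,0,1]]'
python3 - <<'E'
from h import *
c=save("side","pics/s3.png");cv2.imwrite('pics/s3c.png',cv2.resize(c["pixels"][100:310,280:480,::-1],None,fx=2.8,fy=2.8))
E
```

```text
clock: 4.37
ee_pos: [0.4922, -0.019, 0.0749]
ee_rot: [2.222, 2.221, -0.0]
ft_force: [-1.0, -0.0, -0.1]
grip_width: 0.0854
gripper_force: 0.0
clock: 5.2
ee_pos: [0.4924, -0.019, 0.0478]
ee_rot: [2.221, 2.221, 0.0]
ft_force: [-1.6, -1.1, 5.6]
grip_width: 0.0531
gripper_force: 51.2
clock: 6.03
ee_pos: [0.4924, -0.019, 0.0478]
ee_rot: [2.221, 2.221, 0.0]
ft_force: [-1.9, -0.6, 6.3]
grip_width: 0.053
gripper_force: 51.2
```

View pics/s3c.png

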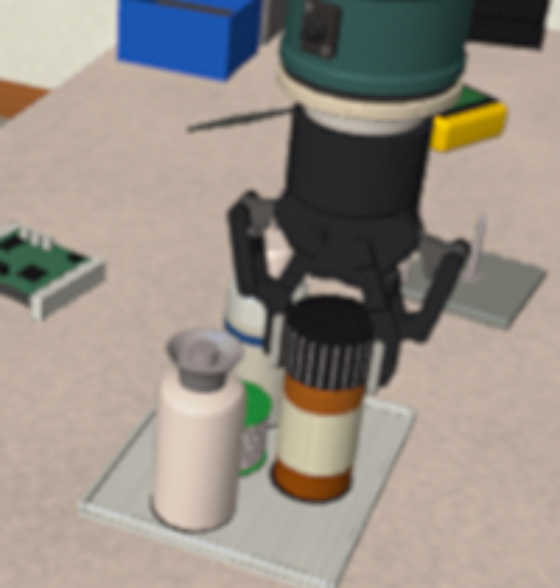

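The lid is now properly held. The working rule for gripped objects is that the real fingertip is at TCP z + 41 mm. Next I lift the jar and carry it to the mat at (0.42, 0.29).

```bash
python3 -m jog '[[0,0,0.005,0,0,0,1],[0,0,0.01,0,0,0,1],[0,0,0.015,0,0,0,1],[0,0,0.02,0,0,0,1],[0,0,0.02,0,0,0,1],[0,0,0.02,0,0,0,1],[0,0,0.02,0,0,0,1],[0,0,0.02,0,0,0,1],[0,0,0.012,0,0,0,1],[0,0,0.008,0,0,0,1]]'
python3 -m jog '[[-0.0035,0.015,0,0,0,0,1],[-0.007,0.03,0,0,0,0,1],[-0.008,0.035,0,0,0,0,1],[-0.009,0.038,0,0,0,0,1],[-0.009,0.038,0,0,0,0,1],[-0.009,0.038,0,0,0,0,1],[-0.009,0.038,0,0,0,0,1],[-0.008,0.035,0,0,0,0,1],[-0.006,0.027,0,0,0,0,1],[-0.004,0.015,0,0,0,0,1]]'
python3 -m jog '[[0,0,-0.01,0,0,0,1],[0,0,-0.02,0,0,0,1],[0,0,-0.02,0,0,0,1],[0,0,-0.02,0,0,0,1],[0,0,-0.02,0,0,0,1],[0,0,-0.02,0,0,0,1],[0,0,-0.015,0,0,0,1],[0,0,-0.01,0,0,0,1],[0,0,-0.006,0,0,0,1],[0,0,-0.003,0,0,0,1]]'
python3 - <<'E'
from h import *
c=save("side","pics/s4.png");cv2.imwrite('pics/s4c.png',c["pixels"][150:480,150:550,::-1])
print(get_state()["ee_pos"],get_state()["ft_force"])
E
```

```text
clock: 6.92
ee_pos: [0.4925, -0.0189, 0.1995]
ee_rot: [2.22, 2.22, 0.002]
ft_force: [1.0, -0.0, -2.8]
grip_width: 0.0531
gripper_force: 53.0
clock: 7.75
ee_pos: [0.418, 0.2934, 0.1976]
ee_rot: [-2.217, -2.224, -0.001]
ft_force: [-1.1, 0.0, -2.7]
grip_width: 0.0534
gripper_force: 53.0
clock: 8.58
ee_pos: [0.4195, 0.2897, 0.0528]
ee_rot: [-2.222, -2.221, 0.001]
ft_force: [0.1, -0.5, -2.7]
grip_width: 0.0534
gripper_force: 53.0
[0.41956853 0.28980475 0.05283276] [-0.45124663 -0.71819091 -2.52605233]
```

View pics/s4c.png

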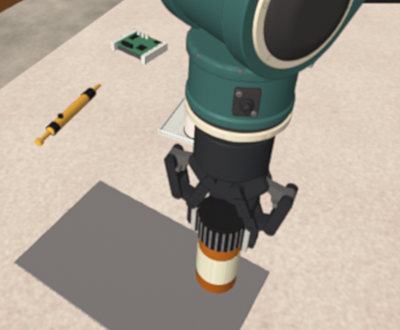

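The jar hangs upright over the mat's inner front part. The commanded height is about 6 mm above contact, so I lower it gently.

```bash
python3 -m jog '[[0,0,-0.0015,0,0,0,1],[0,0,-0.0015,0,0,0,1],[0,0,-0.001,0,0,0,1],[0,0,-0.001,0,0,0,1],[0,0,-0.0007,0,0,0,1],[0,0,0,0,0,0,1],[0,0,0,0,0,0,1],[0,0,0,0,0,0,1],[0,0,0,0,0,0,1],[0,0,0,0,0,0,1]]'
```

```text
clock: 9.47
ee_pos: [0.4197, 0.2901, 0.0476]
ee_rot: [2.222, 2.221, 0.0]
ft_force: [0.8, -0.1, -2.7]
grip_width: 0.0529
gripper_force: 53.0
```

```bash
python3 -m jog '[[0,0,-0.0005,0,0,0,1],[0,0,-0.0005,0,0,0,1],[0,0,-0.0005,0,0,0,1],[0,0,0,0,0,0,1],[0,0,0,0,0,0,1],[0,0,0,0,0,0,1],[0,0,0,0,0,0,1],[0,0,0,0,0,0,1],[0,0,0,0,0,0,1],[0,0,0,0,0,0,1]]'
```

```text
clock: 10.3
ee_pos: [0.4197, 0.2904, 0.0467]
ee_rot: [2.221, 2.221, 0.001]
ft_force: [-5.1, -3.7, 15.5]
grip_width: 0.0528
gripper_force: 54.6
```

```bash
python3 -m jog '[[0,0,0.0005,0,0,0,1],[0,0,0,0,0,0,0.4],[0,0,0,0,0,0,0.2],[0,0,0,0,0,0,0],[0,0,0,0,0,0,-0.5],[0,0,0,0,0,0,-1],[0,0,0,0,0,0,-1],[0,0,0,0,0,0,-1],[0,0,0.005,0,0,0,-1],[0,0,0.01,0,0,0,-1]]'
python3 -m jog '[[0,0,0.02,0,0,0,-1],[0,0,0.02,0,0,0,-1],[0,0,0.025,0,0,0,-1],[0,0,0.025,0,0,0,-1],[0,0,0.025,0,0,0,-1],[0.008,-0.015,0,0,0,0,-1],[0.015,-0.03,0,0,0,0,-1],[0.018,-0.034,0,0,0,0,-1],[0.018,-0.034,0,0,0,0,-1],[0.018,-0.034,0,0,0,0,-1]]'
python3 -m jog '[[0.018,-0.034,0,0,0,0,-1],[0.018,-0.034,0,0,0,0,-1],[0.012,-0.025,0,0,0,0,-1],[0.003,-0.01,0,0,0,0,-1],[0,0,0,0,0,0,-1],[0,0,-0.01,0,0,0,-1],[0,0,-0.02,0,0,0,-1],[0,0,-0.02,0,0,0,-1],[0,0,-0.01,0,0,0,-1],[0,0,0,0,0,0,-1]]'
python3 - <<'E'
from h import *
c=save("side","pics/s5.png");cv2.imwrite('pics/s5c.png',c["pixels"][50:480,150:550,::-1])
E
```

```text
clock: 11.13
ee_pos: [0.4191, 0.2897, 0.0613]
ee_rot: [-2.221, -2.221, 0.003]
ft_force: [-0.1, -0.2, 0.7]
grip_width: 0.0852
gripper_force: 0.0
clock: 11.97
ee_pos: [0.4972, 0.1415, 0.1777]
ee_rot: [2.22, 2.222, 0.001]
ft_force: [0.6, 0.3, -0.3]
grip_width: 0.0854
gripper_force: 0.0
clock: 12.8
ee_pos: [0.546, 0.0414, 0.1146]
ee_rot: [-2.217, -2.222, 0.003]
ft_force: [-0.4, 0.2, -0.0]
grip_width: 0.0852
gripper_force: 0.0
```

View pics/s5c.png

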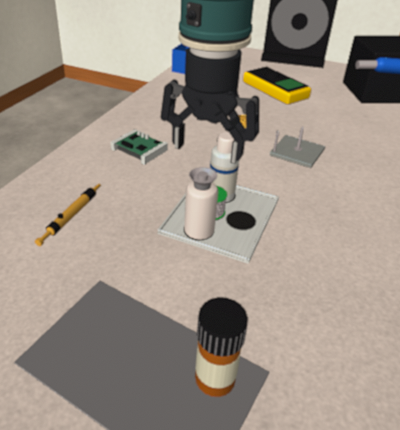

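The jar stands upright on the mat, its front pad is empty, and the gripper is above the dispenser. Now I grip it.

```bash
python3 -m jog '[[0.0015,-0.001,-0.01,0,0,0,-1],[0,0,-0.015,0,0,0,-1],[0,0,-0.015,0,0,0,-1],[0,0,-0.015,0,0,0,-1],[0,0,-0.015,0,0,0,-1],[0,0,-0.01,0,0,0,-1],[0,0,-0.007,0,0,0,-1],[0,0,-0.004,0,0,0,-1],[0,0,-0.0015,0,0,0,-1],[0,0,0,0,0,0,-1]]'
python3 -m jog '[[0,0,0,0,0,0,0],[0,0,0,0,0,0,0.2],[0,0,0,0,0,0,0.6],[0,0,0,0,0,0,1],[0,0,0,0,0,0,1],[0,0,0,0,0,0,1],[0,0,0,0,0,0,1],[0,0,0.002,0,0,0,1],[0,0,0.005,0,0,0,1],[0,0,0.005,0,0,0,1]]' 50
```

```text
clock: 13.68
ee_pos: [0.5494, 0.0391, 0.0243]
ee_rot: [2.221, 2.221, 0.0]
ft_force: [0.9, 0.2, -0.4]
grip_width: 0.0853
gripper_force: 0.0
clock: 14.52
ee_pos: [0.549, 0.039, 0.0364]
ee_rot: [-2.221, -2.221, 0.0]
ft_force: [-1.3, 1.2, -1.3]
grip_width: 0.0517
gripper_force: 52.5
```

```bash
python3 -m jog '[[0,0,0.01,0,0,0,1],[0,0,0.015,0,0,0,1],[0,0,0.015,0,0,0,1],[0,0.005,0.012,0,0,0,1],[0,0.015,0.01,0,0,0,1],[0,0.025,0.005,0,0,0,1],[-0.005,0.03,0,0,0,0,1],[-0.005,0.035,0,0,0,0,1],[-0.005,0.035,0,0,0,0,1],[-0.005,0.035,0,0,0,0,1]]'
python3 -m jog '[[-0.005,0.035,0,0,0,0,1],[-0.005,0.035,0,0,0,0,1],[-0.005,0.032,0,0,0,0,1],[-0.004,0.025,0,0,0,0,1],[0,0.012,-0.005,0,0,0,1],[0,0.002,-0.012,0,0,0,1],[0,0,-0.015,0,0,0,1],[0,0,-0.015,0,0,0,1],[0,0,-0.012,0,0,0,1],[0,0,0,0,0,0,1]]'
```

```text
clock: 15.35
ee_pos: [0.5283, 0.2217, 0.1037]
ee_rot: [-2.221, -2.222, -0.001]
ft_force: [1.3, -0.3, -1.9]
grip_width: 0.0519
gripper_force: 52.6
clock: 16.18
ee_pos: [0.5091, 0.3584, 0.0411]
ee_rot: [-2.222, -2.22, 0.006]
ft_force: [0.2, -0.6, -2.1]
grip_width: 0.052
gripper_force: 52.7
```

```bash
python3 -m jog '[[0,0,-0.005,0,0,0,1],[0,0,-0.004,0,0,0,1],[0,0,-0.003,0,0,0,1],[0,0,-0.002,0,0,0,1],[0,0,-0.001,0,0,0,1],[0,0,-0.0007,0,0,0,1],[0,0,-0.0005,0,0,0,1],[0,0,-0.0005,0,0,0,1],[0,0,0,0,0,0,1],[0,0,0,0,0,0,1]]'
```

```text
clock: 17.02
ee_pos: [0.5102, 0.3601, 0.0275]
ee_rot: [2.222, 2.221, 0.0]
ft_force: [-0.3, 0.2, -2.2]
grip_width: 0.0517
gripper_force: 52.7
```

```bash
python3 -m jog '[[0,0,-0.001,0,0,0,1],[0,0,-0.001,0,0,0,1],[0,0,-0.0007,0,0,0,1],[0,0,-0.0005,0,0,0,1],[0,0,-0.0004,0,0,0,1],[0,0,-0.0004,0,0,0,1],[0,0,-0.0003,0,0,0,1],[0,0,0,0,0,0,1],[0,0,0,0,0,0,1],[0,0,0,0,0,0,1]]'
```

```text
clock: 17.85
ee_pos: [0.5101, 0.3603, 0.0239]
ee_rot: [2.221, 2.221, 0.0]
ft_force: [-4.6, -2.5, 12.4]
grip_width: 0.0518
gripper_force: 54.1
```

Contact. I release the dispenser and go to the can.

```bash
python3 -m jog '[[0,0,0.0004,0,0,0,1],[0,0,0,0,0,0,0.4],[0,0,0,0,0,0,0.2],[0,0,0,0,0,0,0],[0,0,0,0,0,0,-0.5],[0,0,0,0,0,0,-1],[0,0,0,0,0,0,-1],[0,0,0,0,0,0,-1],[0,0,0.005,0,0,0,-1],[0,0,0.01,0,0,0,-1]]'
python3 -m jog '[[0,0,0.02,0,0,0,-1],[0,0,0.025,0,0,0,-1],[0,0,0.025,0,0,0,-1],[0,0,0.02,0,0,0,-1],[0.002,-0.018,0,0,0,0,-1],[0.003,-0.03,0,0,0,0,-1],[0.003,-0.035,0,0,0,0,-1],[0.003,-0.035,0,0,0,0,-1],[0.003,-0.035,0,0,0,0,-1],[0.003,-0.035,0,0,0,0,-1]]'
python3 -m jog '[[0.003,-0.035,0,0,0,0,-1],[0.003,-0.035,0,0,0,0,-1],[0.003,-0.035,0,0,0,0,-1],[0.003,-0.035,0,0,0,0,-1],[0.003,-0.035,0,0,0,0,-1],[0.003,-0.035,0,0,0,0,-1],[0.003,-0.025,0,0,0,0,-1],[0.003,-0.01,0,0,0,0,-1],[0,0,0,0,0,0,-1],[0,0,0,0,0,0,-1]]'
```

```text
clock: 18.68
ee_pos: [0.5096, 0.3596, 0.038]
ee_rot: [-2.221, -2.221, 0.003]
ft_force: [-0.5, -0.5, 0.9]
grip_width: 0.0853
gripper_force: 0.0
clock: 19.52
ee_pos: [0.5272, 0.1706, 0.1295]
ee_rot: [2.221, 2.221, 0.001]
ft_force: [1.0, 0.6, 0.8]
grip_width: 0.086
gripper_force: 0.0
clock: 20.35
ee_pos: [0.5513, -0.0724, 0.129]
ee_rot: [2.222, 2.221, 0.001]
ft_force: [-0.4, 0.2, 0.0]
grip_width: 0.0855
gripper_force: 0.0
```

Down 97 mm to TCP 0.032, then grip.

```bash
python3 -m jog '[[0,0,-0.01,0,0,0,-1],[0,0,-0.015,0,0,0,-1],[0,0,-0.015,0,0,0,-1],[0,0,-0.015,0,0,0,-1],[0,0,-0.015,0,0,0,-1],[0,0,-0.012,0,0,0,-1],[0,0,-0.008,0,0,0,-1],[0,0,-0.005,0,0,0,-1],[0,0,-0.002,0,0,0,-1],[0,0,0,0,0,0,-1]]'
python3 -m jog '[[0,0,0,0,0,0,0],[0,0,0,0,0,0,0.2],[0,0,0,0,0,0,0.6],[0,0,0,0,0,0,1],[0,0,0,0,0,0,1],[0,0,0,0,0,0,1],[0,0,0,0,0,0,1],[0,0,0.002,0,0,0,1],[0,0,0.005,0,0,0,1],[0,0,0.005,0,0,0,1]]' 50
python3 - <<'E'
from h import *
c=save("side","pics/s6.png");cv2.imwrite('pics/s6c.png',c["pixels"][50:480,150:550,::-1])
E
```

```text
clock: 21.18
ee_pos: [0.5512, -0.0727, 0.0314]
ee_rot: [-2.221, -2.222, 0.0]
ft_force: [-0.6, -0.1, 0.1]
grip_width: 0.0853
gripper_force: 0.0
clock: 22.02
ee_pos: [0.551, -0.073, 0.0438]
ee_rot: [-2.221, -2.221, 0.0]
ft_force: [0.2, -0.5, -1.8]
grip_width: 0.0507
gripper_force: 52.4
```

View pics/s6c.png

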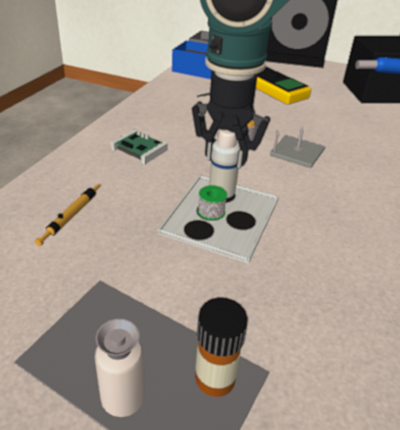

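The jar and dispenser stand upright on the mat and the can is held. Carrying it to (0.60, 0.28).

```bash
python3 -m jog '[[0,0,0.01,0,0,0,1],[0,0,0.015,0,0,0,1],[0,0,0.02,0,0,0,1],[0,0,0.02,0,0,0,1],[0,0,0.01,0,0,0,1],[0.002,0.015,0.005,0,0,0,1],[0.004,0.025,0,0,0,0,1],[0.005,0.033,0,0,0,0,1],[0.005,0.035,0,0,0,0,1],[0.005,0.035,0,0,0,0,1]]'
python3 -m jog '[[0.005,0.035,0,0,0,0,1],[0.005,0.035,0,0,0,0,1],[0.005,0.035,0,0,0,0,1],[0.005,0.035,0,0,0,0,1],[0.005,0.035,0,0,0,0,1],[0.003,0.025,0,0,0,0,1],[0,0.01,-0.005,0,0,0,1],[0,0,-0.015,0,0,0,1],[0,0,-0.02,0,0,0,1],[0,0,-0.02,0,0,0,1]]'
python3 -m jog '[[0,0,-0.015,0,0,0,1],[0,0,-0.007,0,0,0,1],[0,0,-0.004,0,0,0,1],[0,0,-0.002,0,0,0,1],[0,0,-0.001,0,0,0,1],[0,0,-0.001,0,0,0,1],[0,0,0,0,0,0,1],[0,0,0,0,0,0,1],[0,0,0,0,0,0,1],[0,0,0,0,0,0,1]]'
```

```text
clock: 22.9
ee_pos: [0.5721, 0.0712, 0.1237]
ee_rot: [2.222, 2.22, -0.0]
ft_force: [0.4, -0.7, -2.2]
grip_width: 0.0508
gripper_force: 52.8
clock: 23.73
ee_pos: [0.6002, 0.2787, 0.0621]
ee_rot: [2.222, 2.22, -0.001]
ft_force: [0.2, 0.3, -2.7]
grip_width: 0.0505
gripper_force: 52.8
clock: 24.57
ee_pos: [0.6002, 0.2801, 0.0337]
ee_rot: [2.221, 2.221, 0.0]
ft_force: [0.3, -0.2, -2.2]
grip_width: 0.0507
gripper_force: 52.8
```

```bash
python3 -m jog '[[0,0,-0.001,0,0,0,1],[0,0,-0.0007,0,0,0,1],[0,0,-0.0005,0,0,0,1],[0,0,-0.0004,0,0,0,1],[0,0,-0.0003,0,0,0,1],[0,0,-0.0003,0,0,0,1],[0,0,0,0,0,0,1],[0,0,0,0,0,0,1],[0,0,0,0,0,0,1],[0,0,0,0,0,0,1]]'
```

```text
clock: 25.4
ee_pos: [0.6003, 0.2802, 0.0312]
ee_rot: [2.221, 2.221, 0.0]
ft_force: [-4.1, -3.1, 12.7]
grip_width: 0.0505
gripper_force: 54.2
```

```bash
python3 -m jog '[[0,0,0.0004,0,0,0,1],[0,0,0,0,0,0,0.4],[0,0,0,0,0,0,0.2],[0,0,0,0,0,0,0],[0,0,0,0,0,0,-0.5],[0,0,0,0,0,0,-1],[0,0,0,0,0,0,-1],[0,0,0,0,0,0,-1],[0,0,0.005,0,0,0,-1],[0,0,0.01,0,0,0,-1]]'
python3 -m jog '[[0,0,0.02,0,0,0,-1],[0,0,0.025,0,0,0,-1],[0,0,0.025,0,0,0,-1],[0,0,0.015,0,0,0,-1],[-0.003,-0.018,0,0,0,0,-1],[-0.005,-0.03,0,0,0,0,-1],[-0.006,-0.035,0,0,0,0,-1],[-0.006,-0.035,0,0,0,0,-1],[-0.006,-0.035,0,0,0,0,-1],[-0.006,-0.035,0,0,0,0,-1]]'
python3 -m jog '[[-0.006,-0.035,0,0,0,0,-1],[-0.006,-0.035,0,0,0,0,-1],[-0.005,-0.026,0,0,0,0,-1],[-0.002,-0.0127,0,0,0,0,-1],[0,0,0,0,0,0,-1],[0,0,-0.02,0,0,0,-1],[0,0,-0.02,0,0,0,-1],[0,0,-0.02,0,0,0,-1],[0,0,-0.01,0,0,0,-1],[0,0,0,0,0,0,-1]]'
python3 - <<'E'
from h import *
c=save("side","pics/s7.png");cv2.imwrite('pics/s7c.png',c["pixels"][50:480,150:550,::-1])
E
```

```text
clock: 26.23
ee_pos: [0.5996, 0.2797, 0.0452]
ee_rot: [-2.221, -2.221, 0.003]
ft_force: [-0.2, 0.3, 0.2]
grip_width: 0.0851
gripper_force: 0.0
clock: 27.07
ee_pos: [0.5678, 0.0906, 0.1317]
ee_rot: [2.221, 2.221, 0.001]
ft_force: [0.7, -0.1, 0.2]
grip_width: 0.0853
gripper_force: 0.0
clock: 27.9
ee_pos: [0.5483, -0.0158, 0.0594]
ee_rot: [-2.219, -2.221, 0.002]
ft_force: [0.0, -0.6, -0.2]
grip_width: 0.0856
gripper_force: 0.0
```

View pics/s7c.png

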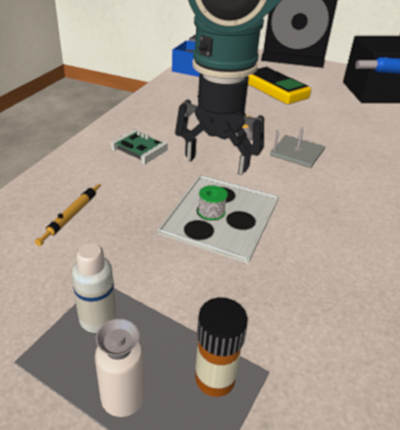

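All three stand upright on the mat. I descend on the reel.

```bash
python3 -m jog '[[0,0,-0.01,0,0,0,-1],[0,0,-0.012,0,0,0,-1],[0,0,-0.012,0,0,0,-1],[0,0,-0.012,0,0,0,-1],[0,0,-0.012,0,0,0,-1],[0,0,-0.01,0,0,0,-1],[0,0,-0.007,0,0,0,-1],[0,0,-0.004,0,0,0,-1],[0,0,-0.002,0,0,0,-1],[0,0,0,0,0,0,-1]]'
python3 -m jog '[[0,0,0,0,0,0,0],[0,0,0,0,0,0,0.2],[0,0,0,0,0,0,0.6],[0,0,0,0,0,0,1],[0,0,0,0,0,0,1],[0,0,0,0,0,0,1],[0,0,0,0,0,0,1],[0,0,0.002,0,0,0,1],[0,0,0.005,0,0,0,1],[0,0,0.005,0,0,0,1]]' 45
```

```text
clock: 28.78
ee_pos: [0.5491, -0.0166, -0.0206]
ee_rot: [-2.221, -2.221, 0.0]
ft_force: [-0.2, -0.1, 0.4]
grip_width: 0.0853
gripper_force: 0.0
clock: 29.62
ee_pos: [0.5491, -0.0167, -0.0079]
ee_rot: [-2.221, -2.221, 0.0]
ft_force: [0.4, 0.3, -1.5]
grip_width: 0.0506
gripper_force: 47.0
```

```bash
python3 -m jog '[[0,0,0.01,0,0,0,1],[0,0,0.015,0,0,0,1],[0,0,0.02,0,0,0,1],[0,0,0.018,0,0,0,1],[0,0,0.01,0,0,0,1],[-0.004,-0.014,0,0,0,0,1],[-0.008,-0.025,0,0,0,0,1],[-0.01,-0.032,0,0,0,0,1],[-0.011,-0.035,0,0,0,0,1],[-0.011,-0.035,0,0,0,0,1]]'
python3 -m jog '[[-0.011,-0.035,0,0,0,0,1],[-0.011,-0.035,0,0,0,0,1],[-0.011,-0.035,0,0,0,0,1],[-0.009,-0.028,0,0,0,0,1],[-0.0046,-0.0158,0,0,0,0,1],[0,0,0,0,0,0,1],[0,0,0,0,0,0,1],[0,0,0,0,0,0,1],[0,0,0,0,0,0,1],[0,0,0,0,0,0,1]]'
python3 - <<'E'
from h import *
print(get_state()["ee_pos"])
c=save("side","pics/s8.png");t=save("top","pics/t8.png")
a=cv2.resize(c["pixels"][90:230,380:520,::-1],(400,400));b=cv2.resize(t["pixels"][270:390,440:560,::-1],(400,400))
cv2.imwrite('pics/s8c.png',np.hstack([a,b]))
# reel flange (green) in side view
hsv=cv2.cvtColor(c["pixels"],cv2.COLOR_RGB2HSV);m=cv2.inRange(hsv,(40,120,30),(80,255,255));m[:90]=0;m[230:]=0;m[:,:380]=0;m[:,520:]=0
P=cloud(c)[m>0];P=P[P[:,2]<.2];print(len(P),P.min(0),P.max(0),np.median(P,0))
E
```

```text
clock: 30.45
ee_pos: [0.5045, -0.1588, 0.065]
ee_rot: [2.22, 2.222, 0.0]
ft_force: [1.2, -0.1, -1.6]
grip_width: 0.0511
gripper_force: 47.0
clock: 31.28
ee_pos: [0.459, -0.3055, 0.0648]
ee_rot: [-2.22, -2.223, -0.0]
ft_force: [-0.6, 0.1, -1.4]
grip_width: 0.0508
gripper_force: 47.1
[ 0.45901446 -0.30548242  0.06478059]
238 [ 0.43528083 -0.62903096  0.03813185] [ 0.59476652 -0.27706768  0.16559266] [ 0.46464784 -0.31148832  0.13027547]
```

View pics/s8c.png

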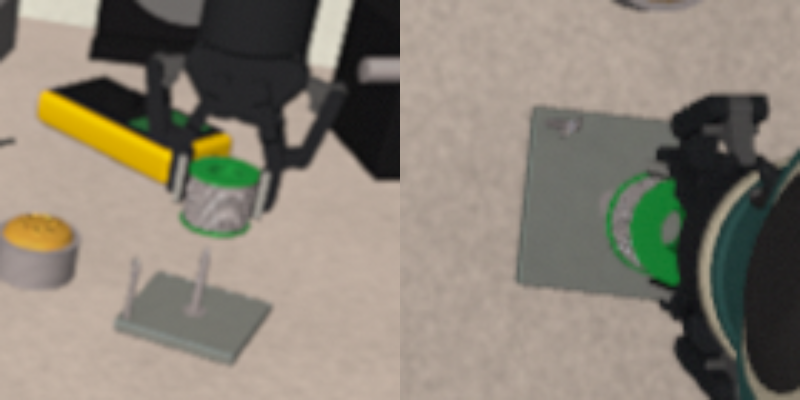

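Side half: the reel's top ellipse centre is at about full px (459,149) and the spindle tip at (451,178). I compute both in the same view so the calibration bias cancels.

Run:
```python
from h import *
c=dict(np.load('pics/s8.npz'));o=dict(np.load('pics/side0.npz'));t0=dict(np.load('pics/top0.npz'))
hsv=cv2.cvtColor(c["pixels"],cv2.COLOR_RGB2HSV);m=cv2.inRange(hsv,(40,120,30),(80,255,255));m[:90]=0;m[230:]=0;m[:,:440]=0;m[:,480:]=0
k=max(cv2.findContours(m,cv2.RETR_EXTERNAL,cv2.CHAIN_APPROX_NONE)[0],key=cv2.contourArea);e=cv2.fitEllipse(cv2.convexHull(k));print('ell',np.round(e[0]+e[1]+(e[2],),1))
v,u=np.nonzero(m);print('green',u.min(),u.max(),v.min(),v.max(), 'bottom rows',[ (r,u[v==r].min(),u[v==r].max()) for r in range(v.max()-10,v.max()+1) if (v==r).any()])
print('reel top',plane(c,e[0],.1314).round(4), plane(c,e[0],.046+.0854).round(4))
print('tip',plane(c,(451.4,178.2),.066).round(4),'base',plane(c,(448.6,199.2),.01).round(4))
print('top-view: tip',plane(t0,(514.6,335),.066).round(4),'base',plane(t0,(504,331),.01).round(4))
E=c["extrinsics"]
for p in [(.459,-.3055,.1314),(.459,-.3055,.066),(.459,-.3055,.01)]:
    q=c["K"]@(E[:3,:3]@np.array(p)+E[:3,3]);print(p,(q[:2]/q[2]).round(1))
```

```text
ell [457.8 149.6   9.5  24.9  98.1]
green 440 470 129 170 bottom rows [(170, np.int64(449), np.int64(449))]
reel top [ 0.459  -0.3005  0.1314] [ 0.459  -0.3005  0.1314]
tip [ 0.4595 -0.2985  0.066 ] base [ 0.4573 -0.3069  0.01  ]
top-view: tip [ 0.4587 -0.3092  0.066 ] base [ 0.4602 -0.308   0.01  ]
(0.459, -0.3055, 0.1314) [458.4 148.7]
(0.459, -0.3055, 0.066) [452.4 176.9]
(0.459, -0.3055, 0.01) [447.7 199.3]
```

Reel and spindle agree to about 2 mm against roughly 7 mm of clearance. Lowering, with a force check on the way.

```bash
python3 -m jog '[[-0.0003,-0.001,-0.006,0,0,0,1],[0,0,-0.008,0,0,0,1],[0,0,-0.006,0,0,0,1],[0,0,-0.004,0,0,0,1],[0,0,-0.003,0,0,0,1],[0,0,-0.003,0,0,0,1],[0,0,-0.003,0,0,0,1],[0,0,-0.003,0,0,0,1],[0,0,0,0,0,0,1],[0,0,0,0,0,0,1]]'
python3 - <<'E'
from h import *
c=save("side","pics/s9.png");t=save("top","pics/t9.png")
a=cv2.resize(c["pixels"][90:230,380:520,::-1],(500,500));b=cv2.resize(t["pixels"][290:360,470:540,::-1],(300,300))
b=np.pad(b,((0,200),(0,0),(0,0)));cv2.imwrite('pics/s9c.png',np.hstack([a,b]))
E
```

```text
clock: 32.22
ee_pos: [0.4582, -0.3074, 0.0286]
ee_rot: [-2.221, -2.221, 0.0]
ft_force: [0.1, 0.2, -1.1]
grip_width: 0.0507
gripper_force: 47.1
```

View pics/s9c.png

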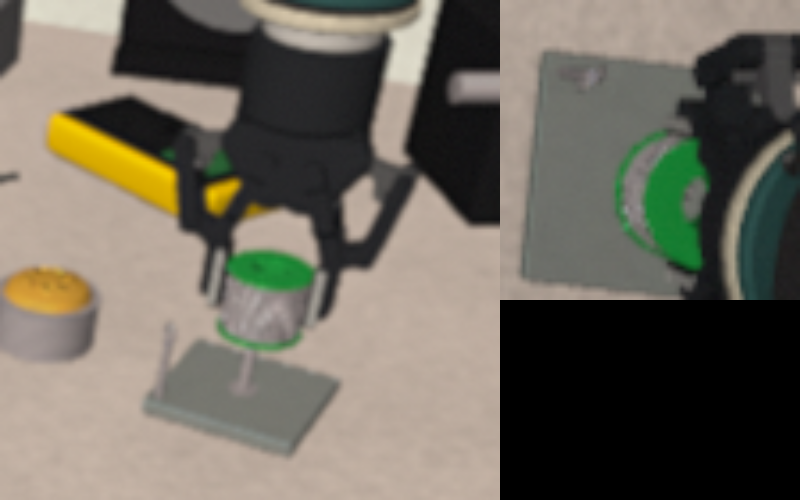

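The spindle has entered the bore with no side force. Continuing down.

```bash
python3 -m jog '[[0,0,-0.004,0,0,0,1],[0,0,-0.006,0,0,0,1],[0,0,-0.007,0,0,0,1],[0,0,-0.007,0,0,0,1],[0,0,-0.006,0,0,0,1],[0,0,-0.005,0,0,0,1],[0,0,-0.003,0,0,0,1],[0,0,-0.002,0,0,0,1],[0,0,0,0,0,0,1],[0,0,0,0,0,0,1]]'
python3 -m jog '[[0,0,-0.001,0,0,0,1],[0,0,-0.0007,0,0,0,1],[0,0,-0.0005,0,0,0,1],[0,0,-0.0004,0,0,0,1],[0,0,-0.0003,0,0,0,1],[0,0,0,0,0,0,1],[0,0,0,0,0,0,1],[0,0,0,0,0,0,1],[0,0,0,0,0,0,1],[0,0,0,0,0,0,1]]'
```

```text
clock: 33.15
ee_pos: [0.4584, -0.3075, -0.0113]
ee_rot: [2.221, 2.221, -0.0]
ft_force: [-0.6, -0.8, -2.4]
grip_width: 0.0512
gripper_force: 47.1
clock: 33.98
ee_pos: [0.4584, -0.3076, -0.0135]
ee_rot: [2.221, 2.221, -0.001]
ft_force: [-5.2, 2.7, 13.1]
grip_width: 0.0511
gripper_force: 48.4
```

```bash
python3 -m jog '[[0,0,0.0003,0,0,0,1],[0,0,0,0,0,0,0.4],[0,0,0,0,0,0,0.2],[0,0,0,0,0,0,0],[0,0,0,0,0,0,-0.5],[0,0,0,0,0,0,-1],[0,0,0,0,0,0,-1],[0,0,0,0,0,0,-1],[0,0,0.005,0,0,0,-1],[0,0,0.01,0,0,0,-1]]'
python3 -m jog '[[0,0,0.015,0,0,0,-1],[0,0,0.02,0,0,0,-1],[0,0,0.02,0,0,0,-1],[0,0,0.02,0,0,0,-1],[0,0,0.025,0,0,0,-1],[0,0.01,0.025,0,0,0,-1],[0,0.02,0,0,0,0,-1],[0,0.03,0,0,0,0,-1],[0,0.03,0,0,0,0,-1],[0,0.03,0,0,0,0,-1]]'
python3 - <<'E'
from h import *
c=save("side","pics/s10.png");t=save("top","pics/t10.png")
a=cv2.resize(c["pixels"][120:230,390:500,::-1],(440,440));b=cv2.resize(t["pixels"][290:370,465:545,::-1],(360,360))
b=np.pad(b,((0,80),(0,0),(0,0)));cv2.imwrite('pics/s10c.png',np.hstack([a,b]))
P=cloud(c)[120:230,390:500].reshape(-1,3);hs=cv2.cvtColor(c["pixels"],cv2.COLOR_RGB2HSV)[120:230,390:500].reshape(-1,3)
k=(hs[:,0]>40)&(hs[:,0]<80)&(hs[:,1]>120)&(P[:,2]>.04)&(P[:,2]<.08);print(np.median(P[k,2]),P[k,:2].mean(0),k.sum())
# things on the mat
P=cloud(t);px=t["pixels"];Z=P[...,2]
for n,(x,y),lo in(('jar',(.42,.29),.115),('disp',(.51,.36),.105),('can',(.60,.28),.12)):
    k=(np.hypot(P[...,0]-x,P[...,1]-y)<.04)&(Z>lo)&(Z<.15);(cx,cy),r=cv2.minEnclosingCircle(P[k][:,:2].astype(np.float32));print(n,P[k].mean(0).round(4),round(r,4),k.sum())
E
```

```text
clock: 34.82
ee_pos: [0.4577, -0.307, 0.0007]
ee_rot: [-2.22, -2.22, 0.0]
ft_force: [-0.7, -0.6, 0.8]
grip_width: 0.0849
gripper_force: 0.0
clock: 35.65
ee_pos: [0.4581, -0.1863, 0.127]
ee_rot: [2.221, 2.22, -0.0]
ft_force: [1.2, -0.0, -0.6]
grip_width: 0.0857
gripper_force: 0.0
0.05185323927840263 [ 0.48396802 -0.38475619] 216
jar [0.4189 0.2894 0.1245] 0.0276 936
disp [0.5085 0.3635 0.1155] 0.0231 619
can [0.5994 0.2779 0.1316] 0.0173 369
```

View pics/s10c.png

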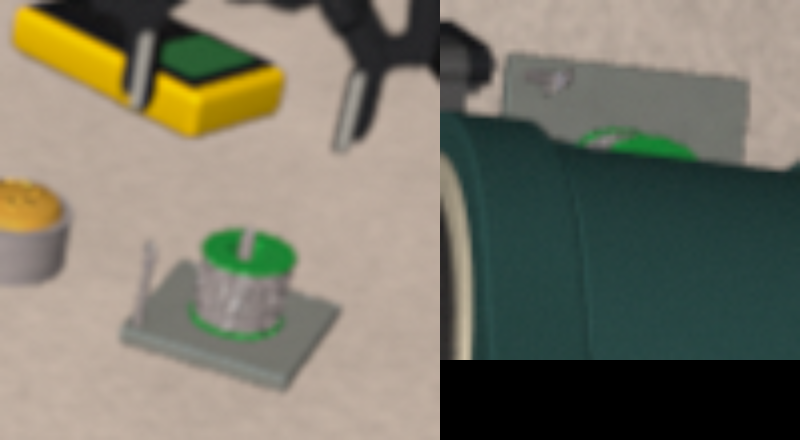

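The reel is fully down, with its top measured at 0.052 m and the spindle showing through the bore. Each thing gets re-gripped at its release TCP and set down at its pick-up TCP. The can goes first.

```bash
python3 -m jog '[[0.006,0.02,0,0,0,0,-1],[0.01,0.032,0,0,0,0,-1],[0.01,0.034,0,0,0,0,-1],[0.01,0.034,0,0,0,0,-1],[0.01,0.034,0,0,0,0,-1],[0.01,0.034,0,0,0,0,-1],[0.01,0.034,0,0,0,0,-1],[0.01,0.034,0,0,0,0,-1],[0.01,0.034,0,0,0,0,-1],[0.01,0.034,0,0,0,0,-1]]'
python3 -m jog '[[0.01,0.034,0,0,0,0,-1],[0.01,0.034,0,0,0,0,-1],[0.01,0.034,0,0,0,0,-1],[0.01,0.03,0,0,0,0,-1],[0.006,0.01,0,0,0,0,-1],[0,0,0,0,0,0,-1],[0,0,0,0,0,0,-1],[0,0,-0.01,0,0,0,-1],[0,0,-0.015,0,0,0,-1],[0,0,0,0,0,0,-1]]'
```

```text
clock: 36.58
ee_pos: [0.5547, 0.1379, 0.1269]
ee_rot: [2.221, 2.22, 0.0]
ft_force: [-0.6, -0.0, 0.9]
grip_width: 0.0855
gripper_force: 0.0
clock: 37.42
ee_pos: [0.5991, 0.2764, 0.0977]
ee_rot: [-2.222, -2.22, 0.006]
ft_force: [-0.7, -0.7, -1.0]
grip_width: 0.0854
gripper_force: 0.0
```

```bash
python3 -m jog '[[0,0,-0.01,0,0,0,-1],[0,0,-0.012,0,0,0,-1],[0,0,-0.012,0,0,0,-1],[0,0,-0.012,0,0,0,-1],[0,0,-0.01,0,0,0,-1],[0,0,-0.006,0,0,0,-1],[0,0,-0.003,0,0,0,-1],[0,0,0,0,0,0,-1],[0,0,0,0,0,0,-1],[0,0,0,0,0,0,-1]]'
```

```text
clock: 38.25
ee_pos: [0.6006, 0.2787, 0.0367]
ee_rot: [2.221, 2.221, 0.001]
ft_force: [0.3, 0.0, -0.3]
grip_width: 0.0853
gripper_force: 0.0
```

```bash
python3 -m jog '[[0,0.0015,-0.003,0,0,0,-1],[0,0,-0.0025,0,0,0,-1],[0,0,0,0,0,0,-1],[0,0,0,0,0,0,0],[0,0,0,0,0,0,0.2],[0,0,0,0,0,0,0.6],[0,0,0,0,0,0,1],[0,0,0,0,0,0,1],[0,0,0,0,0,0,1],[0,0,0,0,0,0,1]]' 50
python3 -m jog '[[0,0,0.005,0,0,0,1],[0,0,0.01,0,0,0,1],[0,0,0.02,0,0,0,1],[0,0,0.02,0,0,0,1],[0,0,0.015,0,0,0,1],[0,-0.012,0.01,0,0,0,1],[-0.003,-0.025,0,0,0,0,1],[-0.005,-0.033,0,0,0,0,1],[-0.005,-0.035,0,0,0,0,1],[-0.005,-0.035,0,0,0,0,1]]'
python3 -m jog '[[-0.005,-0.035,0,0,0,0,1],[-0.005,-0.035,0,0,0,0,1],[-0.005,-0.035,0,0,0,0,1],[-0.005,-0.035,0,0,0,0,1],[-0.005,-0.035,0,0,0,0,1],[-0.004,-0.025,0,0,0,0,1],[-0.002,-0.013,0,0,0,0,1],[0,0,0,0,0,0,1],[0,0,-0.01,0,0,0,1],[0,0,-0.01,0,0,0,1]]'
```

```text
clock: 39.08
ee_pos: [0.6005, 0.2802, 0.0309]
ee_rot: [2.221, 2.221, 0.001]
ft_force: [0.3, -1.3, 4.8]
grip_width: 0.0507
gripper_force: 52.6
clock: 39.92
ee_pos: [0.5815, 0.138, 0.1107]
ee_rot: [2.221, 2.221, -0.001]
ft_force: [0.7, -0.3, -2.7]
grip_width: 0.0507
gripper_force: 52.7
clock: 40.75
ee_pos: [0.5515, -0.0721, 0.0902]
ee_rot: [2.22, 2.222, 0.001]
ft_force: [0.1, 0.5, -2.4]
grip_width: 0.0507
gripper_force: 52.7
```

```bash
python3 -m jog '[[0,0,-0.01,0,0,0,1],[0,0,-0.012,0,0,0,1],[0,0,-0.012,0,0,0,1],[0,0,-0.01,0,0,0,1],[0,0,-0.006,0,0,0,1],[0,0,-0.003,0,0,0,1],[0,0,-0.001,0,0,0,1],[0,0,0,0,0,0,1],[0,0,0,0,0,0,1],[0,0,0,0,0,0,1]]'
```

```text
clock: 41.58
ee_pos: [0.5516, -0.0731, 0.0371]
ee_rot: [2.221, 2.221, 0.001]
ft_force: [-0.7, 0.6, -1.5]
grip_width: 0.0508
gripper_force: 52.6
```

```bash
python3 -m jog '[[0,0,-0.002,0,0,0,1],[0,0,-0.0015,0,0,0,1],[0,0,-0.0007,0,0,0,1],[0,0,-0.0005,0,0,0,1],[0,0,-0.0004,0,0,0,1],[0,0,-0.0003,0,0,0,1],[0,0,-0.0002,0,0,0,1],[0,0,0,0,0,0,1],[0,0,0,0,0,0,1],[0,0,0,0,0,0,1]]'
```

```text
clock: 42.42
ee_pos: [0.5513, -0.073, 0.0318]
ee_rot: [2.221, 2.221, -0.001]
ft_force: [-5.9, -0.0, 16.2]
grip_width: 0.0505
gripper_force: 54.6
```

```bash
python3 -m jog '[[0,0,0.0004,0,0,0,1],[0,0,0,0,0,0,0.4],[0,0,0,0,0,0,0.2],[0,0,0,0,0,0,0],[0,0,0,0,0,0,-0.5],[0,0,0,0,0,0,-1],[0,0,0,0,0,0,-1],[0,0,0,0,0,0,-1],[0,0,0.005,0,0,0,-1],[0,0,0.01,0,0,0,-1]]'
python3 -m jog '[[0,0,0.02,0,0,0,-1],[0,0,0.025,0,0,0,-1],[0,0,0.025,0,0,0,-1],[0,0,0.015,0,0,0,-1],[-0.002,0.018,0,0,0,0,-1],[-0.003,0.03,0,0,0,0,-1],[-0.003,0.035,0,0,0,0,-1],[-0.003,0.035,0,0,0,0,-1],[-0.003,0.035,0,0,0,0,-1],[-0.003,0.035,0,0,0,0,-1]]'
python3 -m jog '[[-0.003,0.035,0,0,0,0,-1],[-0.003,0.035,0,0,0,0,-1],[-0.003,0.035,0,0,0,0,-1],[-0.003,0.035,0,0,0,0,-1],[-0.003,0.035,0,0,0,0,-1],[-0.003,0.035,0,0,0,0,-1],[-0.003,0.025,0,0,0,0,-1],[-0.003,0.01,0,0,0,0,-1],[0,0,0,0,0,0,-1],[0,0,0,0,0,0,-1]]'
```

```text
clock: 43.25
ee_pos: [0.5507, -0.0728, 0.0461]
ee_rot: [-2.22, -2.221, 0.001]
ft_force: [-0.6, -0.8, -0.4]
grip_width: 0.0855
gripper_force: 0.0
clock: 44.08
ee_pos: [0.534, 0.1166, 0.1324]
ee_rot: [2.221, 2.221, 0.001]
ft_force: [0.4, -0.4, -0.8]
grip_width: 0.0852
gripper_force: 0.0
clock: 44.92
ee_pos: [0.5103, 0.3597, 0.1318]
ee_rot: [2.221, 2.222, -0.0]
ft_force: [-0.2, -0.2, -0.4]
grip_width: 0.0855
gripper_force: 0.0
```

Down 108 mm to z 0.024, then grip.

```bash
python3 -m jog '[[0,0.0005,-0.01,0,0,0,-1],[0,0,-0.016,0,0,0,-1],[0,0,-0.018,0,0,0,-1],[0,0,-0.018,0,0,0,-1],[0,0,-0.016,0,0,0,-1],[0,0,-0.013,0,0,0,-1],[0,0,-0.009,0,0,0,-1],[0,0,-0.005,0,0,0,-1],[0,0,-0.0025,0,0,0,-1],[0,0,0,0,0,0,-1]]'
python3 -m jog '[[0,0,0,0,0,0,-1],[0,0,0,0,0,0,0],[0,0,0,0,0,0,0.2],[0,0,0,0,0,0,0.6],[0,0,0,0,0,0,1],[0,0,0,0,0,0,1],[0,0,0,0,0,0,1],[0,0,0,0,0,0,1],[0,0,0,0,0,0,1],[0,0,0,0,0,0,1]]' 50
```

```text
clock: 45.75
ee_pos: [0.5104, 0.3604, 0.0238]
ee_rot: [2.222, 2.221, -0.0]
ft_force: [0.4, -0.3, 0.2]
grip_width: 0.0852
gripper_force: 0.0
clock: 46.58
ee_pos: [0.5104, 0.3608, 0.0246]
ee_rot: [2.221, 2.221, 0.001]
ft_force: [-1.9, -0.7, 7.7]
grip_width: 0.0515
gripper_force: 51.4
```

```bash
python3 -m jog '[[0,0,0.005,0,0,0,1],[0,0,0.01,0,0,0,1],[0,0,0.02,0,0,0,1],[0,0,0.02,0,0,0,1],[0,0,0.01,0,0,0,1],[0.002,-0.012,0.005,0,0,0,1],[0.003,-0.025,0,0,0,0,1],[0.004,-0.033,0,0,0,0,1],[0.004,-0.035,0,0,0,0,1],[0.004,-0.035,0,0,0,0,1]]'
python3 -m jog '[[0.004,-0.035,0,0,0,0,1],[0.004,-0.035,0,0,0,0,1],[0.004,-0.035,0,0,0,0,1],[0.004,-0.032,0,0,0,0,1],[0.003,-0.025,0,0,0,0,1],[0.0026,-0.015,0,0,0,0,1],[0,-0.004,0,0,0,0,1],[0,0,-0.01,0,0,0,1],[0,0,-0.015,0,0,0,1],[0,0,-0.012,0,0,0,1]]'
python3 -m jog '[[0,0,-0.012,0,0,0,1],[0,0,-0.008,0,0,0,1],[0,0,-0.004,0,0,0,1],[0,0,-0.002,0,0,0,1],[0,0,-0.001,0,0,0,1],[0,0,0,0,0,0,1],[0,0,0,0,0,0,1],[0,0,0,0,0,0,1],[0,0,0,0,0,0,1],[0,0,0,0,0,0,1]]'
```

```text
clock: 47.42
ee_pos: [0.527, 0.2184, 0.0936]
ee_rot: [2.221, 2.222, -0.001]
ft_force: [0.9, -0.3, -2.9]
grip_width: 0.0521
gripper_force: 52.7
clock: 48.25
ee_pos: [0.5483, 0.0405, 0.0555]
ee_rot: [-2.22, -2.222, 0.0]
ft_force: [-0.3, -0.7, -2.1]
grip_width: 0.0516
gripper_force: 52.8
clock: 49.08
ee_pos: [0.549, 0.0395, 0.0301]
ee_rot: [2.221, 2.221, 0.0]
ft_force: [-0.0, 0.8, -2.2]
grip_width: 0.0518
gripper_force: 52.8
```

```bash
python3 -m jog '[[0,-0.0005,-0.002,0,0,0,1],[0,0,-0.0015,0,0,0,1],[0,0,-0.0007,0,0,0,1],[0,0,-0.0004,0,0,0,1],[0,0,-0.0004,0,0,0,1],[0,0,-0.0003,0,0,0,1],[0,0,-0.0003,0,0,0,1],[0,0,0,0,0,0,1],[0,0,0,0,0,0,1],[0,0,0,0,0,0,1]]'
```

```text
clock: 49.92
ee_pos: [0.5489, 0.039, 0.0255]
ee_rot: [2.221, 2.221, -0.001]
ft_force: [-12.2, -3.5, 29.3]
grip_width: 0.0519
gripper_force: 55.7
```

```bash
python3 -m jog '[[0,0,0.0008,0,0,0,1],[0,0,0,0,0,0,0.4],[0,0,0,0,0,0,0.2],[0,0,0,0,0,0,0],[0,0,0,0,0,0,-0.5],[0,0,0,0,0,0,-1],[0,0,0,0,0,0,-1],[0,0,0,0,0,0,-1],[0,0,0.005,0,0,0,-1],[0,0,0.01,0,0,0,-1]]'
python3 -m jog '[[0,0,0.02,0,0,0,-1],[0,0,0.025,0,0,0,-1],[0,0,0.025,0,0,0,-1],[0,0,0.02,0,0,0,-1],[-0.009,0.018,0,0,0,0,-1],[-0.015,0.03,0,0,0,0,-1],[-0.018,0.034,0,0,0,0,-1],[-0.018,0.034,0,0,0,0,-1],[-0.018,0.034,0,0,0,0,-1],[-0.018,0.034,0,0,0,0,-1]]'
python3 -m jog '[[-0.016,0.034,0,0,0,0,-1],[-0.012,0.023,0,0,0,0,-1],[-0.005,0.01,0,0,0,0,-1],[0,0,0,0,0,0,-1],[0,0,-0.01,0,0,0,-1],[0,0,-0.015,0,0,0,-1],[0,0,-0.012,0,0,0,-1],[0,0,-0.006,0,0,0,-1],[0,0,0,0,0,0,-1],[0,0,0,0,0,0,-1]]'
```

```text
clock: 50.75
ee_pos: [0.5482, 0.039, 0.0398]
ee_rot: [-2.22, -2.221, 0.002]
ft_force: [-1.2, -0.4, -0.6]
grip_width: 0.0855
gripper_force: 0.0
clock: 51.58
ee_pos: [0.4519, 0.2244, 0.1311]
ee_rot: [2.221, 2.221, 0.001]
ft_force: [0.9, 0.2, 0.6]
grip_width: 0.0851
gripper_force: 0.0
clock: 52.42
ee_pos: [0.42, 0.2897, 0.0869]
ee_rot: [-2.222, -2.22, 0.001]
ft_force: [0.0, -0.1, -0.4]
grip_width: 0.0852
gripper_force: 0.0
```

```bash
python3 -m jog '[[0,0.0005,-0.01,0,0,0,-1],[0,0,-0.012,0,0,0,-1],[0,0,-0.01,0,0,0,-1],[0,0,-0.005,0,0,0,-1],[0,0,-0.003,0,0,0,-1],[0,0,0,0,0,0,-1],[0,0,0,0,0,0,0],[0,0,0,0,0,0,0.3],[0,0,0,0,0,0,1],[0,0,0,0,0,0,1]]' 50
python3 -m jog '[[0,0,0,0,0,0,1],[0,0,0,0,0,0,1],[0,0,0,0,0,0,1],[0,0,0.005,0,0,0,1],[0,0,0.015,0,0,0,1],[0,0,0.02,0,0,0,1],[0,0,0.025,0,0,0,1],[0,0,0.025,0,0,0,1],[0,0,0.025,0,0,0,1],[0,0,0.025,0,0,0,1]]'
```

```text
clock: 53.25
ee_pos: [0.42, 0.2908, 0.0476]
ee_rot: [2.221, 2.221, 0.001]
ft_force: [-1.6, -0.1, 5.1]
grip_width: 0.0531
gripper_force: 51.3
clock: 54.08
ee_pos: [0.4195, 0.2904, 0.1886]
ee_rot: [2.221, 2.222, -0.0]
ft_force: [0.5, 0.7, -2.1]
grip_width: 0.0527
gripper_force: 53.1
```

```bash
python3 -m jog '[[0.0035,-0.015,0.005,0,0,0,1],[0.007,-0.03,0,0,0,0,1],[0.008,-0.035,0,0,0,0,1],[0.009,-0.038,0,0,0,0,1],[0.009,-0.038,0,0,0,0,1],[0.009,-0.038,0,0,0,0,1],[0.009,-0.038,0,0,0,0,1],[0.008,-0.035,0,0,0,0,1],[0.006,-0.027,0,0,0,0,1],[0.004,-0.0155,0,0,0,0,1]]'
python3 -m jog '[[0,0,0,0,0,0,1],[0,0,-0.01,0,0,0,1],[0,0,-0.02,0,0,0,1],[0,0,-0.02,0,0,0,1],[0,0,-0.02,0,0,0,1],[0,0,-0.02,0,0,0,1],[0,0,-0.02,0,0,0,1],[0,0,-0.015,0,0,0,1],[0,0,-0.01,0,0,0,1],[0,0,0,0,0,0,1]]'
```

```text
clock: 54.92
ee_pos: [0.4924, -0.0227, 0.1923]
ee_rot: [2.225, 2.217, -0.001]
ft_force: [1.0, -0.6, -2.4]
grip_width: 0.0531
gripper_force: 53.1
clock: 55.75
ee_pos: [0.491, -0.0179, 0.0553]
ee_rot: [-2.218, -2.221, 0.002]
ft_force: [-0.2, 0.7, -2.5]
grip_width: 0.0533
gripper_force: 53.2
```

```bash
python3 -m jog '[[0,0,-0.0015,0,0,0,1],[0,0,-0.0012,0,0,0,1],[0,0,-0.001,0,0,0,1],[0,0,-0.0006,0,0,0,1],[0,0,-0.0004,0,0,0,1],[0,0,0,0,0,0,1],[0,0,0,0,0,0,1],[0,0,0,0,0,0,1],[0,0,0,0,0,0,1],[0,0,0,0,0,0,1]]'
```

```text
clock: 56.58
ee_pos: [0.4924, -0.019, 0.0524]
ee_rot: [2.222, 2.221, -0.0]
ft_force: [0.2, 0.3, -2.3]
grip_width: 0.053
gripper_force: 53.2
```

```bash
python3 -m jog '[[0,0,-0.0013,0,0,0,1],[0,0,-0.001,0,0,0,1],[0,0,-0.0006,0,0,0,1],[0,0,-0.0004,0,0,0,1],[0,0,-0.0003,0,0,0,1],[0,0,-0.0003,0,0,0,1],[0,0,-0.0002,0,0,0,1],[0,0,0,0,0,0,1],[0,0,0,0,0,0,1],[0,0,0,0,0,0,1]]'
```

```text
clock: 57.42
ee_pos: [0.4924, -0.0189, 0.0486]
ee_rot: [2.221, 2.221, -0.0]
ft_force: [-4.5, -1.1, 8.9]
grip_width: 0.053
gripper_force: 54.2
```

```bash
python3 -m jog '[[0,0,0.0003,0,0,0,1],[0,0,0,0,0,0,0.4],[0,0,0,0,0,0,0.2],[0,0,0,0,0,0,0],[0,0,0,0,0,0,-0.5],[0,0,0,0,0,0,-1],[0,0,0,0,0,0,-1],[0,0,0,0,0,0,-1],[0,0,0.005,0,0,0,-1],[0,0,0.01,0,0,0,-1]]'
python3 -m jog '[[0,0,0.02,0,0,0,-1],[0,0,0.025,0,0,0,-1],[0,0,0.025,0,0,0,-1],[0,0,0.025,0,0,0,-1],[0,0,0.025,0,0,0,-1],[-0.005,0.015,0.015,0,0,0,-1],[-0.01,0.025,0,0,0,0,-1],[-0.01,0.035,0,0,0,0,-1],[-0.01,0.035,0,0,0,0,-1],[-0.01,0.035,0,0,0,0,-1]]'
python3 -m jog '[[-0.01,0.035,0,0,0,0,-1],[-0.01,0.035,0,0,0,0,-1],[-0.01,0.035,0,0,0,0,-1],[-0.01,0.035,0,0,0,0,-1],[-0.005,0.015,0,0,0,0,-1],[0,0,0,0,0,0,-1],[0,0,0,0,0,0,-1],[0,0,0,0,0,0,-1],[0,0,0,0,0,0,-1],[0,0,0,0,0,0,-1]]'
cat > f.py <<'E'
from h import *
t0=dict(np.load('pics/top0.npz'));t=save("top","pics/t11.png");s=save("side","pics/s11.png")
A=cloud(t0);B=cloud(t)
for n,(x,y),lo in(('jar',(.4915,-.018),.115),('disp',(.548,.04),.105),('can',(.551,-.073),.12),('tin',(.597,-.326),.035)):
    o=[]
    for P in(A,B):
        k=(np.hypot(P[...,0]-x,P[...,1]-y)<.038)&(P[...,2]>lo)&(P[...,2]<.15);o.append(P[k].mean(0));
    print(n,*[i.round(4) for i in o],k.sum())
P=B;k=(np.hypot(P[...,0]-.4585,P[...,1]+.3065)<.04)&(P[...,2]>.04)&(P[...,2]<.06);print('reel',np.median(P[k],0).round(4),k.sum())
cv2.imwrite('pics/f.png',np.hstack([s["pixels"][120:420,200:500],t["pixels"][150:450,250:550]])[:,:,::-1])
E
python3 f.py
```

```text
clock: 58.25
ee_pos: [0.4917, -0.0188, 0.0634]
ee_rot: [-2.22, -2.22, 0.002]
ft_force: [-0.2, 0.6, -0.4]
grip_width: 0.0855
gripper_force: 0.0
clock: 59.08
ee_pos: [0.4466, 0.1274, 0.1997]
ee_rot: [2.221, 2.22, 0.001]
ft_force: [0.7, -0.7, -0.3]
grip_width: 0.0853
gripper_force: 0.0
clock: 59.92
ee_pos: [0.4029, 0.2801, 0.1987]
ee_rot: [2.223, 2.219, -0.0]
ft_force: [-0.1, -0.1, 0.3]
grip_width: 0.085
gripper_force: 0.0
jar [ 0.4907 -0.0183  0.1259] [ 0.4908 -0.0187  0.1261] 905
disp [0.5479 0.0411 0.1168] [0.547  0.0409 0.1169] 624
can [ 0.551  -0.0727  0.1333] [ 0.5507 -0.0724  0.1333] 357
tin [ 0.5971 -0.3272  0.0415] [ 0.597  -0.327   0.0415] 962
reel [ 0.4573 -0.3072  0.0522] 653
```

View pics/f.png

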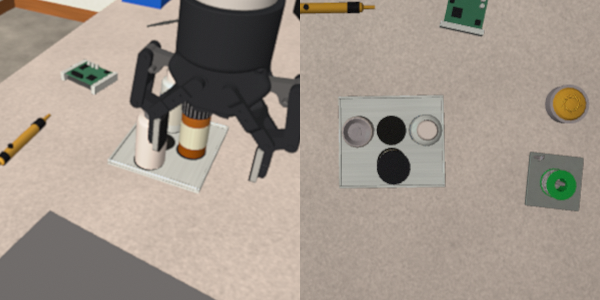

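All three are back within 1 mm of where they started, the reel is seated on the stand, and the robot is clear of everything.

```bash
python3 -c "
from station import sign_off
print(sign_off())"
```

```text
the job is handed in; nothing more can be done
None
```

The job is handed in at about 60 s of the 144 s allowed: the reel is fully down on the spindle, and the can, dispenser and jar are back upright on their pads within about 1 mm of their starts; the sign-off returned no verdict.

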